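# Hang a hooked panel carrier in the notch of a drying-line rail

## Task

Take the hooked panel carrier out of its grey stand, lift its hook over the front lip of the bench rail, and find the notch of the bar behind the lip, sliding gently along if need be. Keep hold of the carrier while you lower the hook fully home into the notch, then let go so that it hangs upright in front of the rail. Never press hard on the rail (keep under 30 N), and leave the pot, beaker, sample bottle and calculator where they are.

Things in the scene. Friction and masses are not known exactly. Their poses are not given: they have to be found in the camera images.
- carrier: hooked carrier, about 0.16 kg: upright aluminium plate 60 (y) x 90 (z) x 5 mm (x), black ribbed grip on top, steel hook on its +x side. Origin: centre of the plate's lower edge; z up the plate, +x the way the hook points. Total height 150. Starts upright in the stand's slot, hook towards the stand's +x; must rise about 26 mm to leave the slot.
- hook_tip (a point): centre of the underside of the carrier's hook finger, at (16.5, 0, 66) mm from the carrier's origin, axes as the carrier. The finger is 8 (x) by 10 (y), x 12.5 to 20.5, and hangs from an arm 10 wide (y) that runs level from the plate at 90 to 98 above the origin, so the gap between plate and finger is 10 mm wide and 24 deep.
- grip_mid (a point): centre of the carrier's black grip, at (0, 0, 124) mm from the carrier's origin; the grip is 12 (x) by 20 (y), from 98 to 150 above the origin; pinch it across its 20 mm (y)
- rail: fixed bench rail on a dark base plate 12 high; 216 mm between the outsides of its end posts. Origin: on the worktop under the lip's front face, mid-length; y along the rail, x from the robot's side to the back. Posts: x 0 to 34, 92 to 108 either side of the middle, tops z = 150 (one with a screw up to 162). Rubber bumper strip z 60 to 72, front at x = -2, against which the hanging plate leans.
- lip_top (a point): middle of the rail's front lip, on its rounded top edge, (2, 0, 139) mm from the rail's origin, axes as the rail. The lip is 4 thick (x 0 to 4). The plate hangs in front of it, the hook finger behind it in a channel x 4 to 26; the back wall is x 26 to 30, top z = 150.
- bar_top (a point): point (15, 0, 125) mm from the rail's origin, axes as the rail: mid-length of the channel, at the height of the top of the steel bar in it (bar x 5 to 25, clamped, firm under 30 N). The bar has one notch, 16 wide (y), floor 8 below its top (z = 117); its place along y is not measured: anywhere within 25 of this point; look or feel. Finger seated, the arm is 2 above the lip.
- stand: fixed grey stand block 50 (x) x 84 (y) x 33 high with a slot 7 wide (x) and 66 long (y), floor at z = 8. Origin: centre of its underside.
- pot: cream sample pot, 68 across, 43 high, bystander; origin at the centre of its underside
- beaker: small glass beaker, 45 across, 57 high, bystander; origin at the centre of its underside
- sample_bottle: bottle with orange content and metal cap, 36 across, 75 high, bystander behind and to the right of the stand; origin at the centre of its underside
- calculator: pocket calculator lying flat, 112 x 68 x 14, bystander in front and to the right of the stand; origin at the centre of its underside
Things that resemble listed ones, but are neither listed nor needed, are in the scene too. Of the things that look like the carrier, the smaller one is meant.

How it is judged:
By the outcome, as a careful person would: the job done as asked, in the order asked, and still so for the second after the job is handed in, with the robot touching nothing.
It also fails if it takes over 58 s, if anything falls off the work surface, if the arm or the gripper's body presses on something with over 40 N, if the wrist force passes 120 N, or if a joint passes its speed limit or range.

## Robot

A 7-joint arm with a two-finger parallel gripper is mounted at the origin on a cart in front of the work surface, level with it; the furniture and walls round the work are solid. World frame = base frame: x ahead of the robot, y to its left, z up, the work surface at z = 0. Lengths are in m, angles in rad, forces in N, time in s.
With the tool pointing down it reaches from about 0.425 to 0.925 m from the base axis. Payload 6.8 kg.
Tool frame: the origin (TCP) lies midway between the tips of the shut fingers; the grasp point (between the pads) lies 19 mm behind it; z points along the fingers, x is the direction in which the jaws open and shut, and the axes are right-handed (so a half turn about z gives the same grasp; the last joint's range is limited). The gripper opens to 85 mm and grips with 20 to 120 N. Pads are 22 mm wide; open, the fingers measure 114 mm over their backs; the gripper's body (76 mm by 85 mm) begins 54 mm behind the grasp point. The pads swing forward as they close: fully open they stand 13 mm farther back than shut.
Start: joints at [-1.24, 0.477, 0.022, 1.555, -0.011, 1.109, -0.083], TCP at [0.287, 0.611, 0.203] pointing down, gripper open.
Joint ranges: [-2.96, 2.96], [-0.34, 2.1], [-1.41, 1.46], [0.24, 2.44], [-1.37, 4.51], [0.17, 1.92], [-2.96, 2.96]. Speed limits (rad/s): [2.39, 2.39, 3.14, 3.14, 3.14, 3.14, 3.14].

## Interface

Orientations are given as a rotation vector (axis times angle).
In Python, from bench import r gives the robot as it stands. The module is installed in compiled form; this text tells all that it offers.
- The arm moves only by the shell command python3 -m pendant 'ROWS' [OPENING] [FORCE]. ROWS is text: rows parted by semicolons, each of 4 numbers parted by spaces: the shift along the tool's x, y, z in cm, then the turn about the tool's z in degrees. A call has 1 to 8 rows; each row shifts and turns the pose as measured when the row begins, along the tool's axes as they then stand; what a row does not reach is not made up. A row lasts 1/12 s, in which the tool goes at most 41.7 mm and 7.16 degrees, less where a joint would pass 70% of its speed; a pose out of reach is approached as far as the arm can. A call with a gripper value outside its range is refused whole. OPENING is the closure in counts, from 0 (fully open) to 255 (shut), set as the call begins (- or left out, the last holds). The fingers move at their own pace and stop on an object; FORCE is the grip in N (left out, the last holds). Time passes only in rows, so rows that do not move let the fingers close. It gives the time, the measured TCP pose, the force and the opening at its end, in the units of the state.
- r.get_obs(): the state, without advancing time (a new reading comes with each control period).
- r.grab_frame(name): name is "side" or "top" or "wrist"; returns a dict with "color" (384x512x3 uint8, red, green, blue), "fx", "fy", "cx", "cy" (pixels), "dist_coeffs" ([k1, k2, p1, p2, k3] as OpenCV has them; the pictures are not rectified), "R" (3x3) and "t" (3): a world point X has camera coordinates R X + t; the wrist camera has in their place "hand_eye" (4x4, takes a point from camera to tool coordinates, whose origin is the TCP and whose axes are the tool frame's). Camera axes: x right, y down, z forward; pixel columns grow to the right and rows downward; lengths in m; the calibration is good to about 2 mm. A picture is of the moment at which its call begins: read the wrist's pose just before it. There is no depth.
- r.hand_in(): hands the job in, once; it reports no verdict.
The state is a dict: "clock": time; "joints": joint angles; "qvel": joint speeds; "tau": joint torques, N m; "tcp_pos": TCP position; "orientation": TCP orientation; "contact_force": force on the tool from outside, world axes, zero at the start; "moment": the same for the moment, N m; "grip_width": finger opening in m.
Only numpy, scipy, OpenCV 4.12 (cv2) and the standard library are available. Lean on these libraries where they do the work, as an engineer would, in place of code of your own. Each camera call takes 0.05 s, during which the arm holds its last target.

## Working session

There is one attempt and no reset: what is moved stays moved. The work goes in short steps, Python scripts to look and compute and a shell command to move; the robot and the scene stay as the last step left them, time stands still between calls to the robot, and variables do not carry over. Pictures are saved under pics/ and viewed, and the job is handed in when it is done.

```bash
mkdir -p pics
python3 - <<'E'
from bench import r
import cv2, json
o=r.get_obs(); print(o)
for n in ("side","top","wrist"):
    f=r.grab_frame(n); cv2.imwrite(f"pics/{n}0.png",f["color"][:,:,::-1])
    print(n,{k:(v.tolist() if hasattr(v,'tolist') else v) for k,v in f.items() if k!="color"})
E
```

```text
{'clock': 0.0, 'joints': array([-1.24011978,  0.47778052,  0.0223348 ,  1.55645622, -0.01149678,
        1.10930609, -0.08310283]), 'qvel': array([ 6.12846839e-04, -1.14237707e-03, -6.77418469e-04, -9.33663261e-04,
        4.34445677e-05,  1.06318148e-03, -1.40251090e-04]), 'tau': array([ 5.19705773e-04, -5.96448934e+01,  1.60841994e+00, -2.81206477e+01,
        1.25251128e-02,  8.90010386e-03, -2.88354130e-06]), 'tcp_pos': array([0.28650173, 0.61046444, 0.20173679]), 'orientation': array([ 2.65071283e+00,  1.68418526e+00, -2.29392936e-03]), 'contact_force': array([ 0.27840572, -0.38440165, -0.20021496]), 'moment': array([-0.00449504, -0.0592542 , -0.00322656]), 'grip_width': 0.08533631020647384}
side {'fx': 411.1096456559144, 'fy': 411.1096456559144, 'cx': 251.77898260958773, 'cy': 185.138122035259, 'dist_coeffs': [-0.07537130083165143, 0.0, 0.0, 0.0, 0.0], 'R': [[0.8759768513935676, -0.4818004977720863, -0.023083244338293188], [-0.26264567239047276, -0.4362918465719174, -0.8606199366674137], [0.4045760825817166, 0.7599458565986372, -0.5087243737441678]], 't': [-0.5089910326977422, 
[... 253 characters left out ...]
36, 0.022866494171851194], [-0.9990783916107749, -0.01430184839931862, -0.04047004508015788], [0.04078287070462342, -0.022303779087663254, -0.9989190652377692]], 't': [-0.1307472621471395, 0.5068752729402098, 1.4462316094290415]}
wrist {'fx': 311.0955415644519, 'fy': 311.0955415644519, 'cx': 258.32015788304307, 'cy': 195.75765990114886, 'dist_coeffs': [-0.08402477983421676, 0.0, 0.0, 0.0, 0.0], 'hand_eye': [[0.9999990927269473, 0.0012859800504144154, 0.0004009994879350965, -0.0012245904436734012], [-0.0013470379829715728, 0.9533660415253116, 0.30181347941241465, -0.0769823053685164], [5.826819004065695e-06, -0.3018137457467196, 0.953366908825967, -0.17089928431522844], [0.0, 0.0, 0.0, 1.0]]}
```

View pics/side0.png

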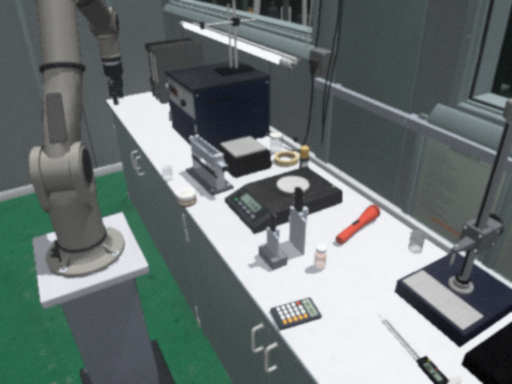

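View pics/top0.png

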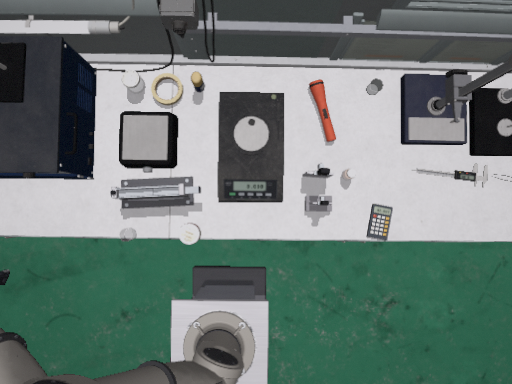

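View pics/wrist0.png

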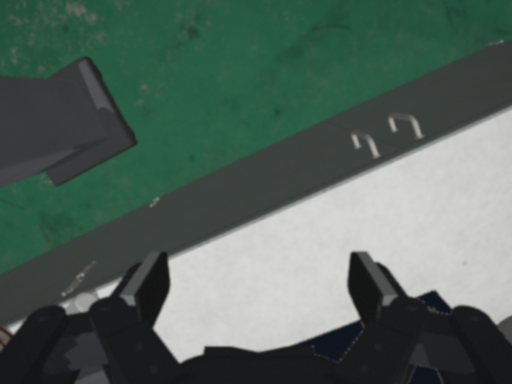

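Run:
```python
import cv2,numpy as np
t=cv2.imread("pics/top0.png"); s=cv2.imread("pics/side0.png")
a=cv2.resize(t[150:225,285:385],None,fx=7,fy=7,interpolation=cv2.INTER_CUBIC)
cv2.imwrite("pics/top_stand.png",a)
cv2.imwrite("pics/top_rail.png",cv2.resize(t[170:250,100:210],None,fx=7,fy=7,interpolation=cv2.INTER_CUBIC))
cv2.imwrite("pics/side_stand.png",cv2.resize(s[180:280,250:350],None,fx=6,fy=6,interpolation=cv2.INTER_CUBIC))
cv2.imwrite("pics/side_rail.png",cv2.resize(s[125:215,155:255],None,fx=6,fy=6,interpolation=cv2.INTER_CUBIC))
```

```text
(no output)
```

View pics/top_stand.png

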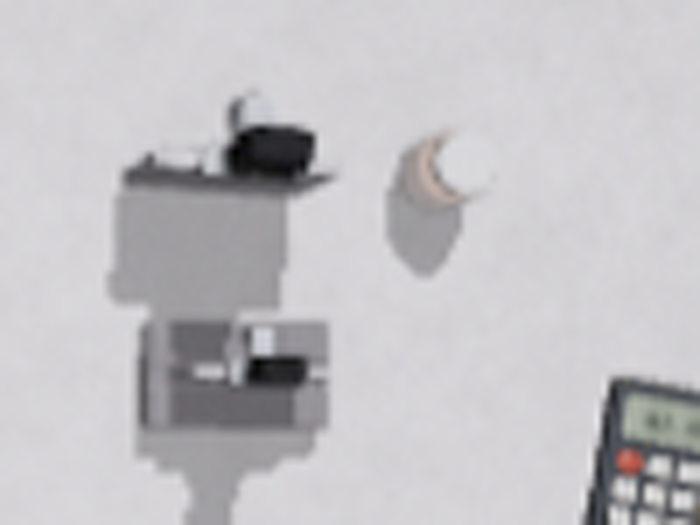

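View pics/top_rail.png

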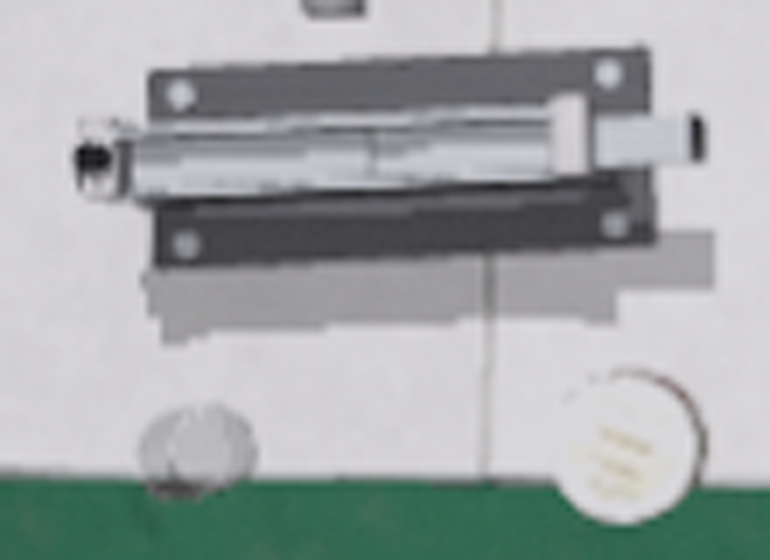

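View pics/side_stand.png

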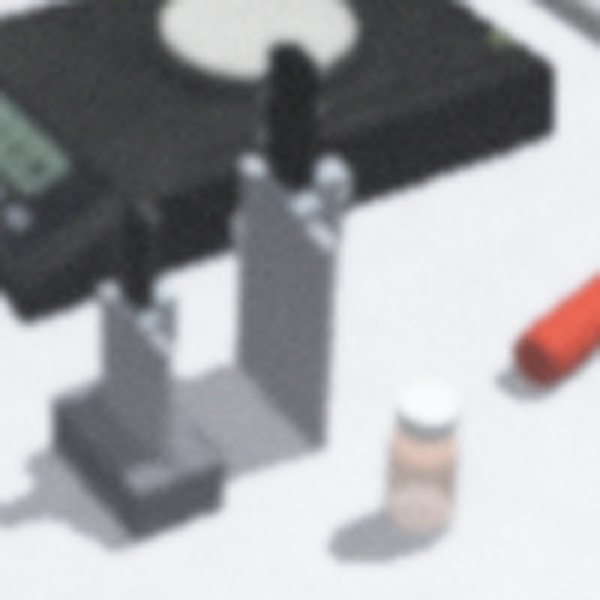

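View pics/side_rail.png

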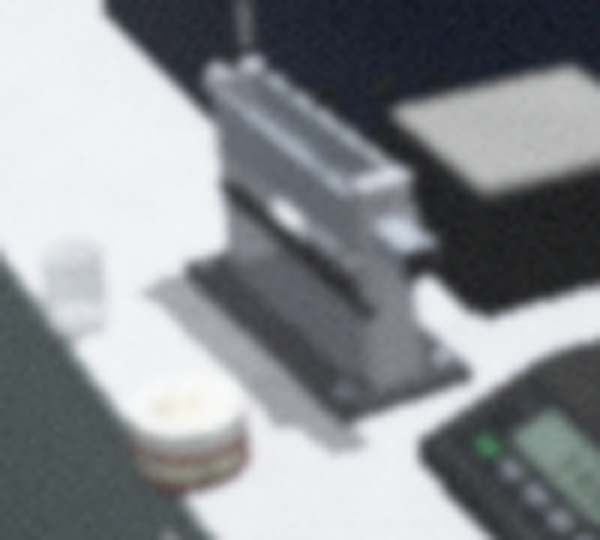

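```bash
cat > h.py <<'E'
import numpy as np, cv2
from scipy.spatial.transform import Rotation as Rt
from bench import r
def cam(name):
    o=r.get_obs(); f=r.grab_frame(name)
    if 'hand_eye' in f:
        T=np.eye(4);T[:3,:3]=Rt.from_rotvec(o['orientation']).as_matrix();T[:3,3]=o['tcp_pos']
        W=np.linalg.inv(T@np.asarray(f['hand_eye'])); R,t=W[:3,:3],W[:3,3]
    else: R,t=np.asarray(f['R']),np.asarray(f['t'])
    K=np.array([[f['fx'],0,f['cx']],[0,f['fy'],f['cy']],[0,0,1.]])
    return dict(im=f['color'],R=R,t=t,K=K,d=np.array(f['dist_coeffs']))
def shot(name,fn,crop=None,s=1):
    c=cam(name); im=c['im'][:,:,::-1]
    cv2.imwrite('pics/'+fn+'_full.png',im)
    np.savez('pics/'+fn+'.npz',**c)
    if crop: 
        x0,y0,x1,y1=crop; im=cv2.resize(im[y0:y1,x0:x1],None,fx=s,fy=s,interpolation=cv2.INTER_CUBIC)
        cv2.imwrite('pics/'+fn+'.png',im)
    return c
def load(fn): return dict(np.load('pics/'+fn+'.npz'))
def topl(c,uv,z):
    p=cv2.undistortPoints(np.array([[uv]],float),c['K'],c['d'])[0,0]
    C=-c['R'].T@c['t']; D=c['R'].T@np.array([p[0],p[1],1]); return C+D*(z-C[2])/D[2]
def proj(c,X):
    return cv2.projectPoints(np.array(X,float).reshape(-1,3),cv2.Rodrigues(c['R'])[0],c['t'],c['K'],c['d'])[0][:,0]
def tri(cs,uvs):
    A=[];b=[]
    for c,uv in zip(cs,uvs):
        p=cv2.undistortPoints(np.array([[uv]],float),c['K'],c['d'])[0,0]
        C=-c['R'].T@c['t'];D=c['R'].T@np.array([p[0],p[1],1]);D/=np.linalg.norm(D)
        P=np.eye(3)-np.outer(D,D);A.append(P);b.append(P@C)
    A=np.vstack(A);b=np.hstack(b);x=np.linalg.lstsq(A,b,rcond=None)[0]
    return x,np.linalg.norm((A@x-b).reshape(-1,3),axis=1)
E
python3 - <<'E'
from h import *
c=shot('top','t1');s=shot('side','s1')
P=lambda x,y,x0,y0,k=7.:(x0+(x+.5)/k-.5,y0+(y+.5)/k-.5)
print('cam',-c['R'].T@c['t'],-s['R'].T@s['t'])
for n,q,z in [('standTL',(150,323),.033),('standTR',(329,323),.033),('standBR',(329,430),.033),('standBL',(150,430),.033),('grip',(279,369),.158)]:
    print(n,topl(c,P(*q,285,150),z))
for n,q,z in [('railpostL_mid',(77,160),.15),('postR_right',(587,135),.15),('base TL',(148,72),.012),('TR',(650,48),.012),('BR',(655,243),.012),('BL',(155,268),.012)]:
    print(n,topl(c,P(*q,100,170),z))
# side stand triangulated grip
sp=lambda x,y:(250+(x+.5)/6-.5,180+(y+.5)/6-.5)
print(tri([c,s],[P(279,371,285,150),sp(141,205)]))
E
```

```text
cam [ 0.44917654 -0.09119568  1.46817132] [-0.00325307 -1.10039876  0.79416989]
standTL [ 0.49507923 -0.27646132  0.033     ]
standTR [ 0.4962439  -0.35985905  0.033     ]
standBR [ 0.44662365 -0.360211    0.033     ]
standBL [ 0.44555746 -0.27692251  0.033     ]
grip [ 0.47237028 -0.3153052   0.158     ]
railpostL_mid [0.49285442 0.31843269 0.15      ]
postR_right [0.50653081 0.10292292 0.15      ]
base TL [0.53909396 0.32917016 0.012     ]
TR [0.55373808 0.09462108 0.012     ]
BR [0.46249604 0.09051351 0.012     ]
BL [0.44752374 0.32353751 0.012     ]
(array([ 0.47396045, -0.31619692,  0.16071283]), array([0.00281286, 0.00281286]))
```

Run:
```python
from h import *
c=load('t1');s=load('s1')
P=lambda x,y,x0,y0,k=7.:(x0+(x+.5)/k-.5,y0+(y+.5)/k-.5)
sp=lambda x,y:(250+(x+.5)/6-.5,180+(y+.5)/6-.5)
print('tall grip top',tri([c,s],[P(272,140,285,150),sp(292,48)]))
print('tall hook',tri([c,s],[P(250,108,285,150),sp(333,175)]))
o=r.get_obs();R=Rt.from_rotvec(o['orientation']).as_matrix();print(R.round(3),o['tcp_pos'],o['clock'])
for tgt,yaw in [((.42,-.316,.30),None)]:
    print(R.T@(np.array(tgt)-o['tcp_pos']))
# wanted tool x = +-(rotz(0.8deg) y)
for sg in (1,-1):
    d=sg*np.array([-np.sin(np.radians(.5)),np.cos(np.radians(.5)),0]); v=R.T@d; print(sg,np.degrees(np.arctan2(v[1],v[0])))
```

```text
tall grip top (array([ 0.5654011 , -0.30341168,  0.20864646]), array([0.00061214, 0.00061214]))
tall hook (array([ 0.58755182, -0.30739153,  0.13272738]), array([0.00227109, 0.00227109]))
[[ 0.425  0.905 -0.   ]
 [ 0.905 -0.425 -0.001]
 [-0.001  0.    -1.   ]] [0.28666941 0.61080553 0.20226144] 0.25
[-0.78244472  0.51444385 -0.09708836]
1 -25.64023733121576
-1 154.35976266878424
```

```bash
python3 -m pendant '1 2.5 -2.4 -6.4; 1 2.5 -2.4 -6.4; 0.5 2.5 -2.4 -6.4; 0.5 2.5 -2.4 -6.4; -3 2.5 0 0; -3 2.5 0 0; -4 0 0 0; -4 0 0 0' 0
```

```text
clock: 0.92
tcp_pos: [0.4456, 0.4798, 0.297]
orientation: [-2.164, -2.273, 0.01]
contact_force: [-0.0, -0.7, 0.4]
grip_width: 0.0854
```

```bash
python3 -m pendant '-4 0 0 0; -4 0 0 0; -4 0 0 0; -4 0 0 0; -4 0 0 0; -4 0 0 0; -3 0 0 0; 0 0 0 0' 0
python3 - <<'E'
from h import *
c=shot('wrist','w1')
o=r.get_obs();R=Rt.from_rotvec(o['orientation']).as_matrix();print(R.round(4),o['tcp_pos'],o['joints'].round(2))
E
```

```text
clock: 1.58
tcp_pos: [0.4591, 0.1884, 0.297]
orientation: [-2.182, -2.259, 0.012]
contact_force: [-0.1, -0.9, -1.1]
grip_width: 0.0858
[[-0.0365  0.9993 -0.0054]
 [ 0.9993  0.0365 -0.0037]
 [-0.0035 -0.0056 -1.    ]] [0.45886829 0.19116312 0.29709419] [-0.6   0.1   0.09  1.85 -0.01  1.2   1.1 ]
```

View pics/w1_full.png

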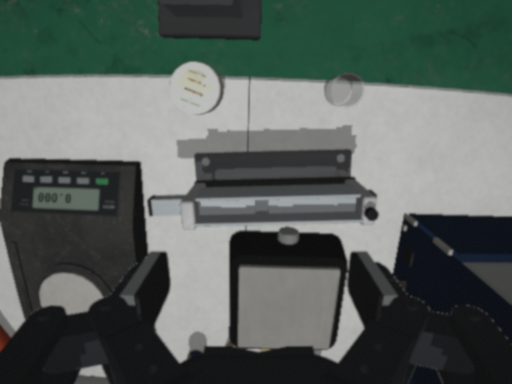

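Run:
```python
import cv2
im=cv2.imread('pics/w1_full.png')[165:240,175:390]
im=cv2.resize(im,None,fx=3.7,fy=5,interpolation=cv2.INTER_CUBIC)
cv2.imwrite('pics/w1z.png',im)
```

```text
(no output)
```

View pics/w1z.png

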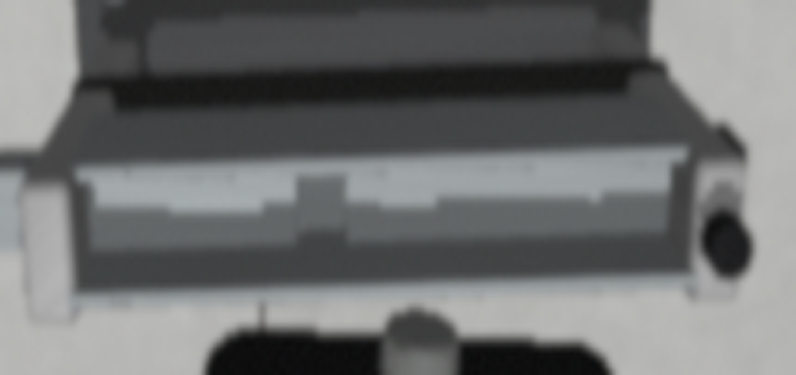

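Run:
```python
from h import *
from scipy.optimize import least_squares
c=load('w1')
P=lambda x,y:(175+(x+.5)/3.7-.5,165+(y+.5)/5-.5)
pts=[((-108,0,150),(24,182)),((-92,0,150),(68,180)),((-92,34,150),(75,318)),((-108,34,150),(30,321)),
((92,34,150),(692,298)),((92,0,150),(697,160)),((-92,30,150),(76,303)),((92,30,150),(690,283)),((-92,4,139),(76,176)),((92,4,139),(688,156))]
M=np.array([[x,y,z] for (y,x,z),_ in pts])/1000; uv=np.array([P(*q) for _,q in pts])
def pose(p):
    R=Rt.from_rotvec([0,0,p[2]]).as_matrix(); return R
def f(p): return (proj(c,M@pose(p).T+[p[0],p[1],0])-uv).ravel()
s=least_squares(f,[.48,.21,.06],loss='soft_l1',f_scale=1); print(s.x,np.degrees(s.x[2])); print(s.fun.reshape(-1,2).round(1))
R=pose(s.x)
for q,z in [((299,235),.125),((346,235),.125),((299,180),.125),((346,180),.125),((320,245),.117)]:
    X=topl(c,P(*q),z); print(q,X,((X-[s.x[0],s.x[1],0])@R*1000).round(1))
print(proj(c,np.array([[.004,0,.139],[.005,0,.125],[.025,0,.125],[.026,0,.150],[.030,0,.15]])@R.T+[s.x[0],s.x[1],0]))
np.save('rail.npy',s.x)
```

```text
[0.48265891 0.20894181 0.06400639] 3.667295824701734
[[-2.5 -0.9]
 [ 0.2 -0.8]
 [ 1.1  0.6]
 [-0.9  0.3]
 [-0.5  0.5]
 [ 0.5 -1.1]
 [ 0.5  0.3]
 [ 0.3  0.1]
 [ 0.4  0.3]
 [-0.5  0.2]]
(299, 235) [0.50869074 0.18478936 0.125     ] [ 24.4 -25.8 125. ]
(346, 235) [0.50812594 0.19969599 0.125     ] [ 24.8 -10.9 125. ]
(299, 180) [0.49510496 0.18433851 0.125     ] [ 10.8 -25.3 125. ]
(346, 180) [0.49454865 0.19907798 0.125     ] [ 11.2 -10.6 125. ]
(320, 245) [0.51393108 0.19168766 0.117     ] [ 30.1 -19.2 117. ]
[[277.8803381  198.09398476]
 [277.227355   195.24086091]
 [277.39431924 211.51139166]
 [278.60495197 220.20249724]
 [278.63346297 223.57750765]]
```

```bash
python3 -m pendant '-4 0 0 0; -4.1 0 0 0; -4.1 0 0 0; -4.1 0 0 0; -4.1 0 0 0; -4.1 0 0 0; -4.1 0 0 0; -4.1 0 0 0' 0;python3 -m pendant '-4.1 0 0 0; -4.1 0 0 0; -4.1 0 0 0; -4.1 0 0 0; -2 0 0 1; 0 0 0 0; 0 0 0 0' 0
python3 - <<'E'
from h import *
c=shot('wrist','w2')
o=r.get_obs();R=Rt.from_rotvec(o['orientation']).as_matrix();print(R.round(4),o['tcp_pos'],o['joints'].round(2))
E
```

```text
clock: 2.3
tcp_pos: [0.4774, -0.1238, 0.2978]
orientation: [-2.14, -2.296, -0.003]
contact_force: [0.8, 0.0, 0.7]
grip_width: 0.0854
clock: 2.88
tcp_pos: [0.4963, -0.3175, 0.297]
orientation: [2.157, 2.281, 0.001]
contact_force: [0.1, 0.8, -0.1]
grip_width: 0.0852
[[-0.0565  0.9984  0.0019]
 [ 0.9984  0.0565 -0.0011]
 [-0.0012  0.0019 -1.    ]] [ 0.49638426 -0.31696593  0.29697716] [ 0.04  0.28  0.53  1.68 -0.15  1.22  2.23]
```

View pics/w2_full.png

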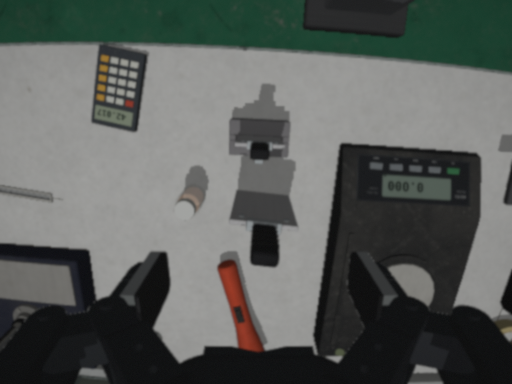

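Run:
```python
import cv2
im=cv2.imread('pics/w2_full.png')[100:170,215:305]
im=cv2.resize(im,None,fx=8,fy=8,interpolation=cv2.INTER_CUBIC)
cv2.imwrite('pics/w2z.png',im)
```

```text
(no output)
```

View pics/w2z.png

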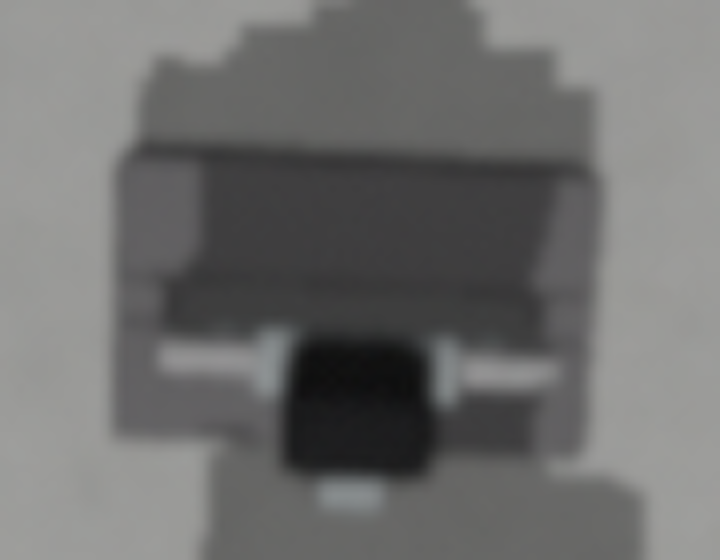

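Run:
```python
from h import *
c=load('w2')
P=lambda x,y:np.array((215+(x+.5)/8-.5,100+(y+.5)/8-.5))
for n,q,z in [('gripTL',(287,378),.158),('TR',(434,380),.158),('BL',(286,470),.158),('BR',(430,474),.158),('ctr',(359,425),.158),
 ('plateL',(158,350),.098),('plateR',(558,365),.098),('hookend',(350,508),.106),
 ('standTL',(120,165),.033),('TR',(600,178),.033),('BL',(113,436),.033),('BR',(580,458),.033)]:
    print(n,topl(c,P(*q),z))
a=topl(c,P(158,350),.098);b=topl(c,P(558,365),.098);print(np.degrees(np.arctan2(-(b-a)[0],(b-a)[1])))
a=topl(c,P(120,165),.033);b=topl(c,P(600,178),.033);print(np.degrees(np.arctan2(-(b-a)[0],(b-a)[1])))
o=r.get_obs();R=Rt.from_rotvec(o['orientation']).as_matrix()
g=topl(c,P(359,425),.158); print(R.T@(np.array([g[0],g[1],.115])-o['tcp_pos']),o['clock'])
```

```text
gripTL [ 0.46638851 -0.32838378  0.158     ]
TR [ 0.4655883  -0.31007576  0.158     ]
BL [ 0.47800366 -0.32793067  0.158     ]
BR [ 0.47747351 -0.30979057  0.158     ]
ctr [ 0.47177565 -0.31908217  0.158     ]
plateL [ 0.47254832 -0.34882083  0.098     ]
plateR [ 0.47137372 -0.28938637  0.098     ]
hookend [ 0.49311658 -0.31909428  0.106     ]
standTL [ 0.45069168 -0.3610683   0.033     ]
TR [ 0.44817817 -0.27890097  0.033     ]
BL [ 0.49761881 -0.36081214  0.033     ]
BR [ 0.49682162 -0.2783357   0.033     ]
1.1321819283044776
1.7521369877724386
[-0.0005048  -0.02503017  0.18193127] 2.9333
```

```bash
python3 -m pendant '0 -2.5 0 2.1; 0 0 3 0; 0 0 4 0; 0 0 2 0; 0 0 0 0' 0
python3 - <<'E'
from h import *
c=shot('wrist','w3')
o=r.get_obs();R=Rt.from_rotvec(o['orientation']).as_matrix();print(R.round(4),o['tcp_pos'])
print((R.T@(np.array([.4719,-.319,.115])-o['tcp_pos'])).round(4), np.degrees(np.arctan2(-R[0,0],R[1,0])))
print(proj(c,[[.4719,-.319,.158],[.4719,-.329,.158],[.4719,-.309,.158]]))
E
```

```text
clock: 3.35
tcp_pos: [0.4782, -0.3072, 0.2062]
orientation: [2.177, 2.257, 0.013]
contact_force: [0.0, 1.4, -0.5]
grip_width: 0.0856
[[-0.0364  0.9993  0.0107]
 [ 0.9993  0.0364  0.0016]
 [ 0.0012  0.0108 -0.9999]] [ 0.47886036 -0.30727292  0.20768343]
[-0.0116 -0.0084  0.0926] 2.085376623863413
[[243.98788811 197.05435103]
 [230.47266663 196.57780695]
 [257.50209414 197.53028588]]
```

View pics/w3_full.png

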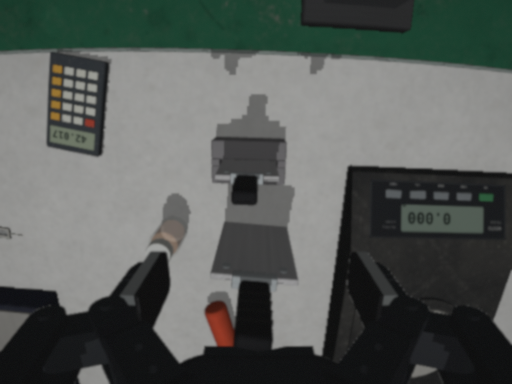

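```bash
python3 -m pendant '-1.15 -0.85 0 1; 0 0 0 0; 0 0 0 0' 0
python3 - <<'E'
from h import *
o=r.get_obs();R=Rt.from_rotvec(o['orientation']).as_matrix();print(R.round(4),o['tcp_pos'])
print((R.T@(np.array([.4719,-.319,.115])-o['tcp_pos'])).round(4), np.degrees(np.arctan2(-R[0,0],R[1,0])),o['contact_force'])
E
```

```text
clock: 3.65
tcp_pos: [0.4733, -0.318, 0.2112]
orientation: [2.189, 2.239, 0.018]
contact_force: [-0.0, 0.3, -0.1]
grip_width: 0.0858
[[-2.270e-02  9.996e-01  1.500e-02]
 [ 9.997e-01  2.270e-02  1.000e-03]
 [ 6.000e-04  1.500e-02 -9.999e-01]] [ 0.47326032 -0.31802317  0.21120444]
[-0.001  -0.0028  0.0962] 1.299591304676735 [-0.03599054  0.31555398 -0.08639078]
```

```bash
python3 -m pendant '-0.1 -0.28 2 0; 0 0 2 0; 0 0 2 0;0 0 0 0; 0 0 0 0' 0
python3 - <<'E'
from h import *
o=r.get_obs();R=Rt.from_rotvec(o['orientation']).as_matrix();print(R.round(4),o['tcp_pos'])
print((R.T@(np.array([.4719,-.319,.115])-o['tcp_pos'])).round(4), np.degrees(np.arctan2(-R[0,0],R[1,0])),o['contact_force'])
E
```

```text
clock: 4.07
tcp_pos: [0.4768, -0.323, 0.1581]
orientation: [2.18, 2.227, 0.027]
contact_force: [0.6, 0.3, 0.6]
grip_width: 0.0852
[[-0.0214  0.9993  0.0298]
 [ 0.9998  0.0215 -0.0051]
 [-0.0058  0.0297 -0.9995]] [ 0.4768406  -0.32304785  0.158119  ]
[ 0.0044 -0.0061  0.0429] 1.2242759906466323 [0.57597435 0.2898517  0.58906301]
```

```bash
python3 -m pendant '0.44 -0.6 1 0; 0 0 1 0; 0 0 1 0;0 0 1 0; 0 0 0 0' 0
python3 - <<'E'
from h import *
o=r.get_obs();R=Rt.from_rotvec(o['orientation']).as_matrix();print(R.round(4),o['tcp_pos'])
print((R.T@(np.array([.4719,-.319,.115])-o['tcp_pos'])).round(4), np.degrees(np.arctan2(-R[0,0],R[1,0])),o['contact_force'])
E
```

```text
clock: 4.48
tcp_pos: [0.4768, -0.3216, 0.1223]
orientation: [2.173, 2.22, 0.033]
contact_force: [-0.1, 0.0, 0.6]
grip_width: 0.085
[[-0.0215  0.999   0.04  ]
 [ 0.9997  0.0219 -0.0093]
 [-0.0102  0.0398 -0.9992]] [ 0.47679634 -0.32161179  0.12230955]
[ 0.0028 -0.0051  0.0071] 1.2310711602709774 [-0.13873602  0.03552064  0.567089  ]
```

```bash
python3 -m pendant '0.2 -0.5 0.3 0; 0 -0.2 0.2 0; 0 0 0 0' 0
python3 - <<'E'
from h import *
o=r.get_obs();R=Rt.from_rotvec(o['orientation']).as_matrix();print(R.round(4),o['tcp_pos'])
g=o['tcp_pos']-.019*R[:,2]
print((R.T@(np.array([.4719,-.319,.132])-g)).round(4), np.degrees(np.arctan2(-R[0,0],R[1,0])),o['contact_force'])
c=shot('wrist','w4'); shot('side','s4',(250,180,330,280),6)
E
```

```text
clock: 4.73
tcp_pos: [0.4699, -0.3202, 0.1166]
orientation: [2.172, 2.22, 0.033]
contact_force: [0.1, 0.6, -0.2]
grip_width: 0.0855
[[-0.0214  0.999   0.04  ]
 [ 0.9997  0.0218 -0.0098]
 [-0.0106  0.0397 -0.9992]] [ 0.46989852 -0.3202355   0.11662721]
[0.001  0.0026 0.0037] 1.228579556777864 [ 0.11033978  0.56287563 -0.16509282]
```

View pics/w4_full.png

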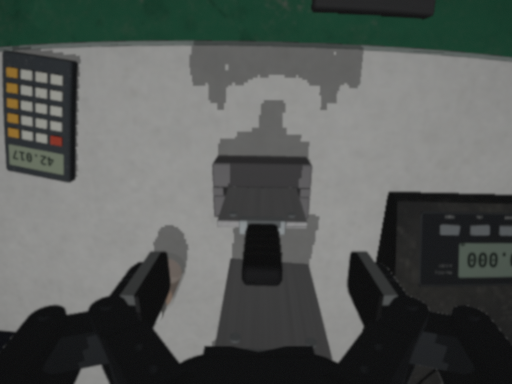

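View pics/s4.png

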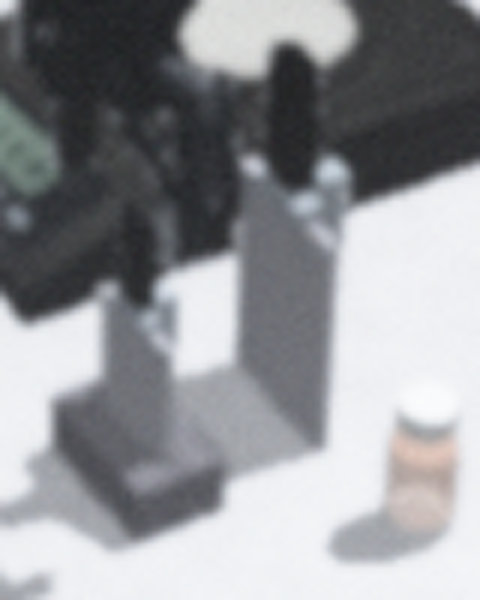

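```bash
python3 -m pendant '0.1 0.25 0.3 0; 0 0 0 0; 0 0 0 0; 0 0 0 0; 0 0 0 0; 0 0 0 0; 0 0 0 0; 0 0 0 0' 255 40;  python3 -m pendant '0 0 0 0; 0 0 0 0' 255 40
python3 - <<'E'
from h import *
o=r.get_obs();R=Rt.from_rotvec(o['orientation']).as_matrix();print(R.round(4),o['tcp_pos'])
g=o['tcp_pos']-.019*R[:,2]
print((R.T@(np.array([.4719,-.319,.132])-g)).round(4), np.degrees(np.arctan2(-R[0,0],R[1,0])),o['contact_force'],o['grip_width'])
E
```

```text
clock: 5.5
tcp_pos: [0.4743, -0.3192, 0.1149]
orientation: [2.17, 2.219, 0.035]
contact_force: [-0.2, -0.0, -0.2]
grip_width: 0.0193
clock: 5.67
tcp_pos: [0.4743, -0.3192, 0.1149]
orientation: [2.17, 2.219, 0.035]
contact_force: [-0.5, 1.2, 0.4]
grip_width: 0.0186
[[-0.0221  0.9989  0.0424]
 [ 0.9997  0.0225 -0.0103]
 [-0.0112  0.0421 -0.999 ]] [ 0.47428643 -0.31918048  0.11485705]
[ 0.     -0.0017  0.0018] 1.265607848830239 [-0.49431025  1.172511    0.4374116 ] 0.018563267404877
```

```bash
python3 -m pendant '-0.01 0.03 -0.7 0; -0.01 0.04 -1 0; -0.01 0.04 -1 0; -0.01 0.04 -1 0; -0.01 0.04 -1 0; 0 0 0 0'
python3 - <<'E'
from h import *
o=r.get_obs();R=Rt.from_rotvec(o['orientation']).as_matrix();print(R.round(4),o['tcp_pos'])
print(np.degrees(np.arctan2(-R[0,0],R[1,0])),o['contact_force'],o['moment'],o['grip_width'])
c=shot('wrist','w5'); shot('side','s5',(240,160,330,270),5)
E
```

```text
clock: 6.17
tcp_pos: [0.4739, -0.3195, 0.167]
orientation: [2.171, 2.218, 0.034]
contact_force: [0.9, -0.5, -1.1]
grip_width: 0.019
[[-0.0213  0.9989  0.0421]
 [ 0.9997  0.0218 -0.0105]
 [-0.0114  0.0419 -0.9991]] [ 0.47385006 -0.31949594  0.16704297]
1.2212408640823318 [ 0.87980356 -0.50565107 -1.09063133] [-0.0285677   0.03256932  0.03209405] 0.018977174066115376
```

View pics/w5_full.png

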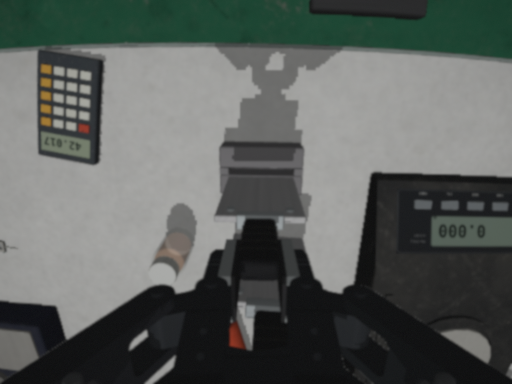

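View pics/s5.png

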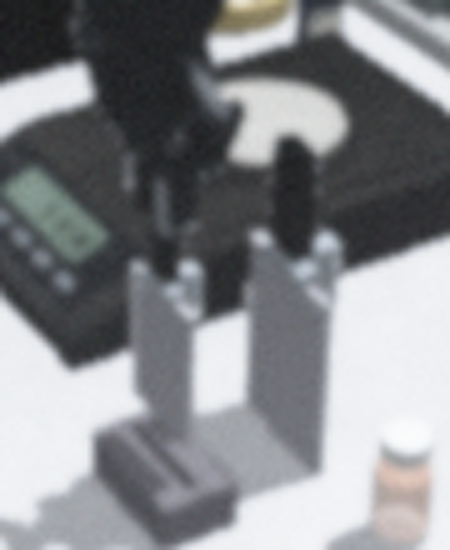

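```bash
python3 -m pendant '-0.03 0.13 -3 0; -0.03 0.13 -3 0; -0.03 0.13 -3 0; 2 0.15 -2.5 -1; 3.5 0.08 -1 -1; 3.9 0.08 0 -0.5; 3.9 0.08 0 0; 3.9 0.08 0 0' ;python3 -m pendant '3.9 0.08 0 0; 3.9 0.08 0 0; 3.9 0.08 0 0; 3.9 0.08 0 0;3.9 0.08 0 0; 3.9 0.08 0 0; 3 0.08 0 0; 1.5 0 0 0'
python3 - <<'E'
from h import *
o=r.get_obs();R=Rt.from_rotvec(o['orientation']).as_matrix();print(R.round(4),o['tcp_pos'])
print((R.T@(np.array([.4812,.1905,.23])-o['tcp_pos'])).round(4),np.degrees(np.arctan2(-R[0,0],R[1,0])),o['contact_force'],o['grip_width'])
E
```

```text
clock: 6.93
tcp_pos: [0.4639, -0.1494, 0.2906]
orientation: [2.144, 2.252, 0.022]
contact_force: [0.8, 0.8, -1.6]
grip_width: 0.0188
clock: 7.6
tcp_pos: [0.4482, 0.1475, 0.2842]
orientation: [2.14, 2.261, 0.02]
contact_force: [-0.1, -1.1, -1.5]
grip_width: 0.0188
[[-0.0549  0.998   0.0297]
 [ 0.9984  0.0553 -0.0102]
 [-0.0118  0.0291 -0.9995]] [0.44824509 0.14754725 0.284154  ]
[0.0417 0.0337 0.0547] 3.1499996427874417 [-0.07178508 -1.10465087 -1.52594273] 0.0187524038226789
```

```bash
python3 -m pendant '2 1.7 0 -0.5; 2.1 1.6 0 0; 0 0 0 0; 0 0 0 0'
python3 - <<'E'
from h import *
o=r.get_obs();R=Rt.from_rotvec(o['orientation']).as_matrix();print(R.round(4),o['tcp_pos'])
print((R.T@(np.array([.4812,.1905,.23])-o['tcp_pos'])).round(4),np.degrees(np.arctan2(-R[0,0],R[1,0])),o['contact_force'],o['grip_width'])
shot('wrist','w6'); shot('side','s6',(150,80,250,215),4); shot('top','t6',(100,150,230,250),6)
E
```

```text
clock: 7.93
tcp_pos: [0.476, 0.198, 0.2816]
orientation: [2.12, 2.284, 0.014]
contact_force: [-0.2, -0.4, -1.2]
grip_width: 0.0188
[[-0.0741  0.997   0.0244]
 [ 0.9972  0.0743 -0.0106]
 [-0.0124  0.0235 -0.9996]] [0.47596177 0.19804073 0.28156345]
[-0.0073  0.0034  0.0518] 4.247455359633113 [-0.18532344 -0.40343849 -1.1933698 ] 0.01882148732116838
```

View pics/w6_full.png

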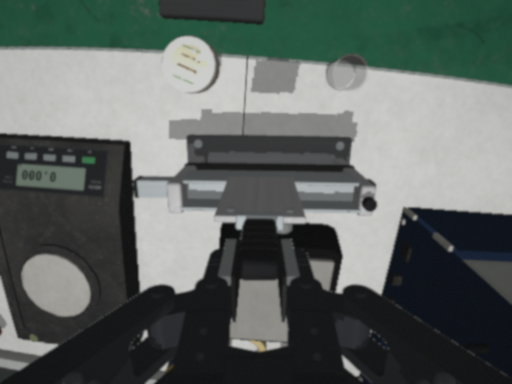

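View pics/s6.png

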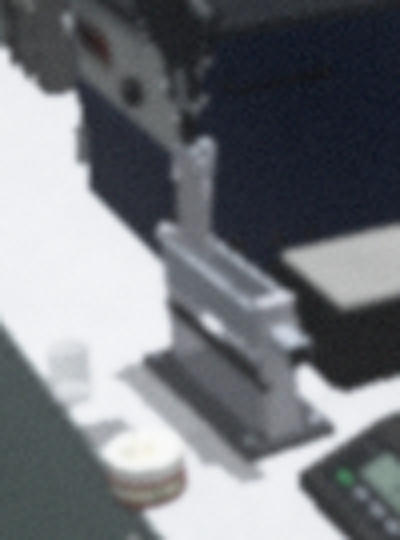

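Run:
```python
import cv2
im=cv2.imread('pics/w6_full.png')[125:250,175:345]
cv2.imwrite('pics/w6z.png',cv2.resize(im,None,fx=4.7,fy=4.7,interpolation=cv2.INTER_CUBIC))
```

```text
(no output)
```

View pics/w6z.png

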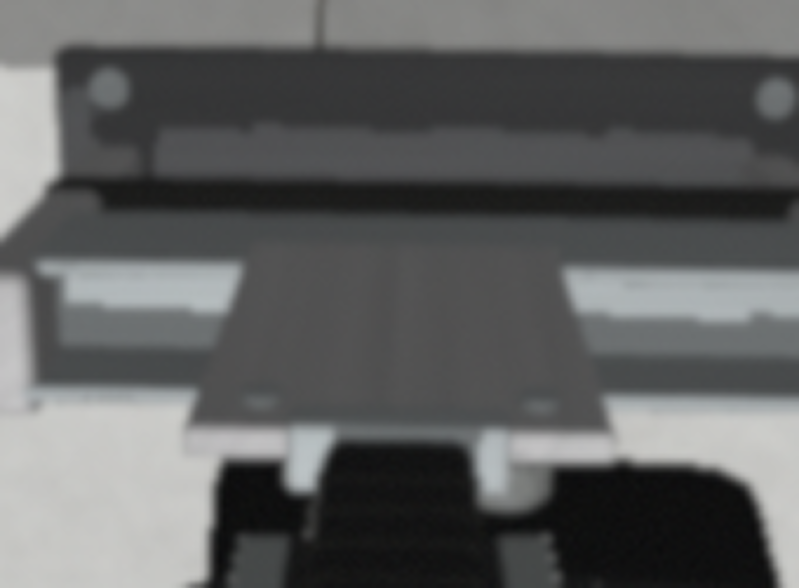

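View pics/t6.png

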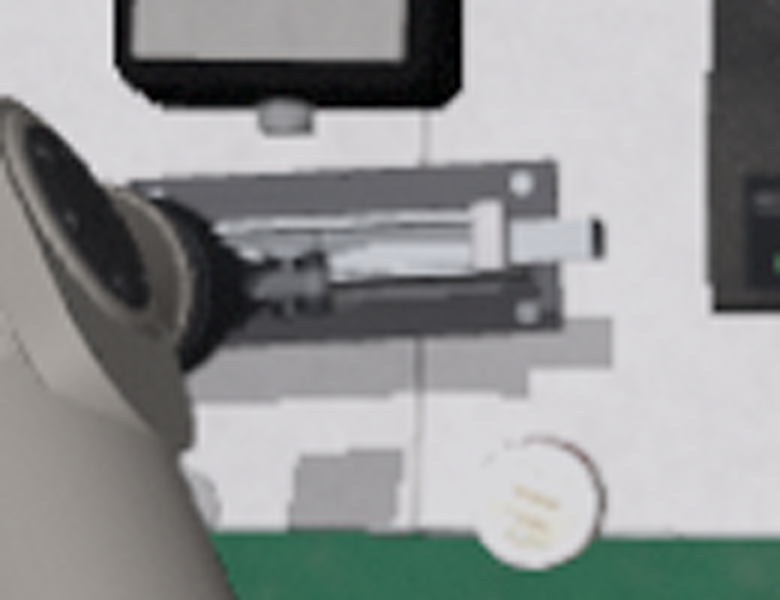

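```bash
cat > fit.py <<'E'
from h import *
from scipy.optimize import least_squares
def fitcar(c,M,uv,x0):
    M=np.array(M)/1000.; uv=np.array(uv)
    sig=np.array([.004,.004,.003,.05,.05,.05])
    f=lambda p: np.r_[(proj(c,M@Rt.from_rotvec(p[3:]).as_matrix().T+p[:3])-uv).ravel(), (p-x0)/sig]
    return least_squares(f,x0)
E
python3 - <<'E'
from fit import *
c=load('w6')
P=lambda x,y:np.array((175+(x+.5)/4.7-.5,125+(y+.5)/4.7-.5))
rail=np.load('rail.npy');Rr=Rt.from_rotvec([0,0,rail[2]]).as_matrix()
W=lambda m:np.array(m)/1000@Rr.T+[rail[0],rail[1],0]
q=proj(c,W([[4,-92,139],[30,-92,150],[0,-92,150],[-2,0,60],[0,0,139],[-2,-92,72]]))
print(((q-[175,125])*4.7).round(0))
tcp=np.array([.47596,.19804,.28156])
x0=np.array([tcp[0]-.0024-.0015,tcp[1],tcp[2]-.1069,0,-(.0244-.0424)*-1,np.radians(4.1)])
M=[[-2.5,-30,90],[-2.5,30,90],[2.5,-30,90],[2.5,30,90],[-2.5,-30,0],[-2.5,30,0]]
uv=[P(*a) for a in [(188,430),(609,440),(184,455),(616,463),(246,243),(558,250)]]
s=fitcar(c,M,uv,x0);p=s.x;print(x0.round(4),p.round(4),s.fun.round(1))
Rc=Rt.from_rotvec(p[3:]).as_matrix()
rel=lambda X:((X-[rail[0],rail[1],0])@Rr*1000).round(1)
for n,m in [('origin',[0,0,0]),('hook',[16.5,0,66]),('gapmid',[7.5,0,78])]: 
    X=p[:3]+Rc@(np.array(m)/1000); print(n,X.round(4),rel(X))
E
```

```text
[[ 40. 269.]
 [ 35. 395.]
 [ 26. 266.]
 [444. 170.]
 [451. 257.]
 [ 99. 176.]]
[ 0.4721  0.198   0.1747  0.     -0.018   0.0716] [ 0.4737  0.1971  0.173  -0.0041  0.0181  0.0572] [-0.9 -0.8  1.3 -1.   0.2  0.8 -0.7  1.   0.8  0.1 -0.7 -0.1  0.4 -0.2
 -0.5 -0.1  0.7 -0.3]
origin [0.4737 0.1971 0.173 ] [ -9.7 -11.2 173. ]
hook [0.4913 0.1984 0.2387] [  8.  -11.1 238.7]
gapmid [0.4826 0.1979 0.2509] [ -0.8 -11.  250.9]
```

```bash
cat > st.py <<'E'
from h import *
import sys
rail=np.load('rail.npy');Rr=Rt.from_rotvec([0,0,rail[2]]).as_matrix()
# carrier pose in tool frame, from w6
tc=np.array([.47596,.19804,.28156]);Rtc=np.array([[-0.0741,.997,.0244],[.9972,.0743,-.0106],[-.0124,.0235,-.9996]])
pc=np.array([.4737,.1971,.173,-.0041,.0181,.0572])
L=Rtc.T@Rt.from_rotvec(pc[3:]).as_matrix(); l=Rtc.T@(pc[:3]-tc)
o=r.get_obs();R=Rt.from_rotvec(o['orientation']).as_matrix()
def rel(X): return ((X-[rail[0],rail[1],0])@Rr*1000).round(1)
C=o['tcp_pos']+R@l; RC=R@L
print('t',round(o['clock'],2),'tcp',o['tcp_pos'].round(4),'toolz',R[:,2].round(4),'F',o['contact_force'].round(1),'M',o['moment'].round(2),'w',round(o['grip_width'],4))
hk=rel(C+RC@[.0165,0,.066]); print('hook rail',hk,'gapmid',rel(C+RC@[.0075,0,.078]),'origin',rel(C),'carrier rv deg',np.degrees(Rt.from_matrix(Rr.T@RC).as_rotvec()).round(2))
tg=[float(a) for a in sys.argv[1:4]] if len(sys.argv)>3 else None
if tg:
    d=Rr@(np.array(tg)-hk)/10; print('to go tool cm',(R.T@d).round(2))
E
python3 -m pendant '-0.7 0.31 0 0; 0 0 0 0'; python3 st.py 11 -18 160
```

```text
clock: 8.25
tcp_pos: [0.4792, 0.1875, 0.2821]
orientation: [2.124, 2.28, 0.014]
contact_force: [-0.6, -0.8, -0.9]
grip_width: 0.0187
t 8.25 tcp [0.4792 0.1875 0.2821] toolz [ 0.0246 -0.011  -0.9996] F [-0.6 -0.8 -0.9] M [-0.05 -0.04 -0.03] w 0.0187
hook rail [ 10.6 -21.9 239.3] gapmid [  1.8 -21.8 251.4] origin [ -7.1 -22.  173.6] carrier rv deg [-0.22  1.03 -0.61]
to go tool cm [ 0.49 -0.15  7.92]
```

```bash
python3 -m pendant '0.2 -0.02 1 0; 0.1 -0.02 1.2 0; 0 -0.02 1.2 0; 0 -0.02 1.2 0; 0 -0.02 1 0; 0 0 0 0'; python3 st.py 11 -18 150
```

```text
clock: 8.75
tcp_pos: [0.4797, 0.1857, 0.2226]
orientation: [2.132, 2.271, 0.017]
contact_force: [-0.8, -1.1, -1.4]
grip_width: 0.0188
t 8.75 tcp [0.4797 0.1857 0.2226] toolz [ 0.0269 -0.0101 -0.9996] F [-0.8 -1.1 -1.4] M [0.01 0.04 0.04] w 0.0188
hook rail [ 11.  -23.8 179.7] gapmid [  2.2 -23.6 191.9] origin [ -6.5 -23.7 114. ] carrier rv deg [-0.16  0.89 -1.04]
to go tool cm [ 0.61 -0.08  2.96]
```

```bash
python3 -m pendant '0.4 -0.04 0.5 -0.5; 0.2 -0.02 0.7 0; 0 0 0 0;0 0 0 0'; python3 st.py 11 -18 145
python3 - <<'E'
from h import *
c=shot('wrist','w7',(175,125,345,250),4.7); shot('side','s7',(160,110,240,210),6)
E
```

```text
clock: 9.08
tcp_pos: [0.479, 0.1919, 0.2094]
orientation: [2.122, 2.28, 0.017]
contact_force: [0.1, -0.3, 0.0]
grip_width: 0.0188
t 9.08 tcp [0.479  0.1919 0.2094] toolz [ 0.0269 -0.0099 -0.9996] F [ 0.1 -0.3  0. ] M [ 0.03  0.   -0.01] w 0.0188
hook rail [ 10.7 -17.4 166.6] gapmid [  1.9 -17.3 178.7] origin [ -6.8 -17.5 100.8] carrier rv deg [-0.16  0.89 -0.52]
to go tool cm [-0.03 -0.03  2.16]
```

View pics/w7.png

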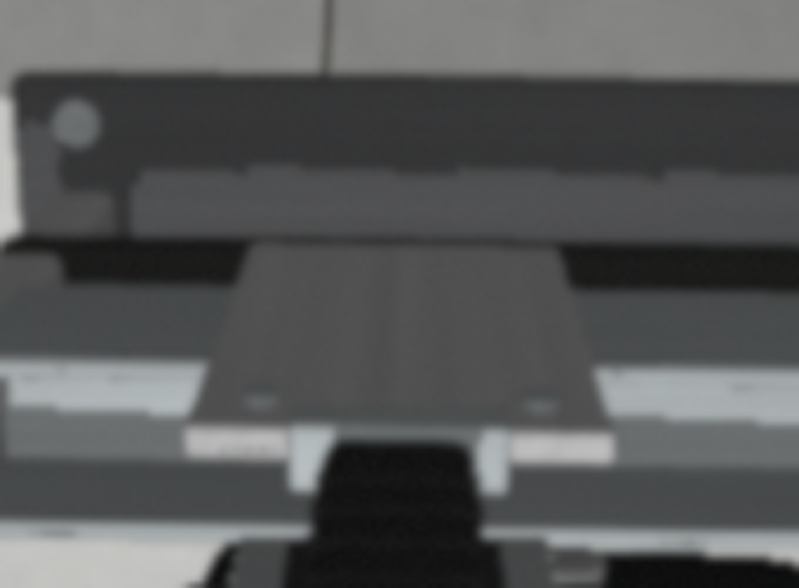

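View pics/s7.png

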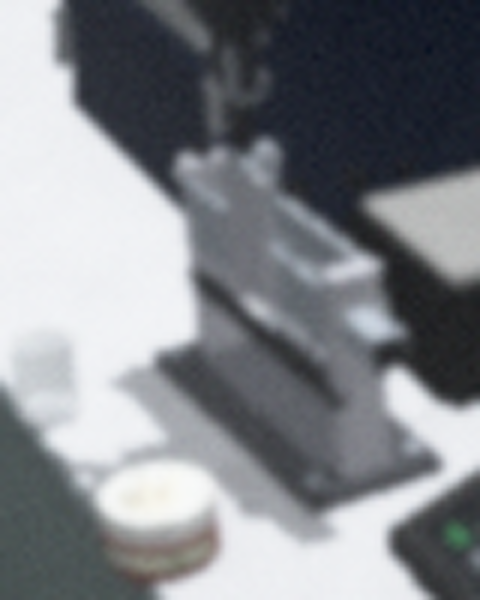

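```bash
python3 -m pendant '-0.03 -0.02 0.6 0; 0 -0.02 0.6 0; 0 0 0 0'; python3 st.py 11 -18 128
```

```text
clock: 9.43
tcp_pos: [0.4798, 0.1918, 0.1977]
orientation: [2.122, 2.28, 0.022]
contact_force: [-0.2, -0.3, -1.7]
grip_width: 0.0189
t 9.43 tcp [0.4798 0.1918 0.1977] toolz [ 0.0295 -0.0085 -0.9995] F [-0.2 -0.3 -1.7] M [ 0.02  0.08 -0.04] w 0.0189
hook rail [ 11.7 -17.6 154.9] gapmid [  2.9 -17.5 167. ] origin [ -5.7 -17.5  89.2] carrier rv deg [-0.09  0.74 -0.53]
to go tool cm [-0.01 -0.15  2.69]
```

```bash
python3 -m pendant '-0.02 -0.1 0.5 0; 0 -0.05 0.5 0; 0 0 0 0'; python3 st.py 11 -18 128
```

```text
clock: 9.68
tcp_pos: [0.4785, 0.1912, 0.1865]
orientation: [2.122, 2.279, 0.021]
contact_force: [-0.2, 0.1, -1.5]
grip_width: 0.0189
t 9.68 tcp [0.4785 0.1912 0.1865] toolz [ 0.0294 -0.0086 -0.9995] F [-0.2  0.1 -1.5] M [ 0.02  0.08 -0.03] w 0.0189
hook rail [ 10.3 -18.1 143.7] gapmid [  1.5 -18.  155.8] origin [ -7.  -18.1  77.9] carrier rv deg [-0.1   0.75 -0.55]
to go tool cm [0.03 0.03 1.57]
```

```bash
python3 -m pendant '0 -0.04 0.4 0; 0 -0.03 0.4 0; 0 0 0 0'; python3 st.py 11 -18 128
```

```text
clock: 9.93
tcp_pos: [0.4781, 0.191, 0.1775]
orientation: [2.122, 2.279, 0.022]
contact_force: [0.7, 0.1, -1.0]
grip_width: 0.0186
t 9.93 tcp [0.4781 0.191  0.1775] toolz [ 0.0295 -0.0086 -0.9995] F [ 0.7  0.1 -1. ] M [ 0.05 -0.08 -0.07] w 0.0186
hook rail [  9.9 -18.3 134.7] gapmid [  1.1 -18.2 146.8] origin [ -7.4 -18.2  68.9] carrier rv deg [-0.1   0.74 -0.55]
to go tool cm [0.04 0.09 0.67]
```

```bash
python3 -m pendant '0.02 0.05 0.3 0; 0 0 0.3 0; 0 0 0 0'; python3 st.py 11 -18 117
python3 - <<'E'
from h import *
c=shot('wrist','w8',(175,125,345,250),4.7); shot('side','s8',(160,110,240,210),6)
E
```

```text
clock: 10.18
tcp_pos: [0.4788, 0.1913, 0.1708]
orientation: [2.122, 2.279, 0.021]
contact_force: [0.4, 0.1, -1.8]
grip_width: 0.0188
t 10.18 tcp [0.4788 0.1913 0.1708] toolz [ 0.0295 -0.0086 -0.9995] F [ 0.4  0.1 -1.8] M [ 0.05 -0.01  0.01] w 0.0188
hook rail [ 10.7 -18.  128.1] gapmid [  1.8 -17.9 140.2] origin [ -6.7 -18.   62.3] carrier rv deg [-0.1   0.74 -0.54]
to go tool cm [ 0.01 -0.    1.11]
```

View pics/w8.png

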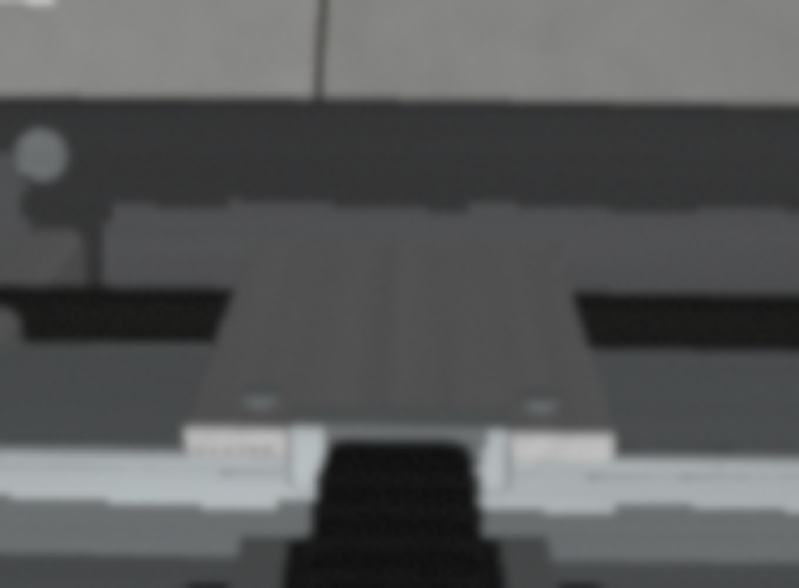

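```bash
python3 -m pendant '0 0 0.2 0; 0 0 0.2 0; 0 0 0 0'; python3 st.py 11 -18 117
```

```text
clock: 10.53
tcp_pos: [0.4795, 0.1915, 0.1674]
orientation: [2.122, 2.279, 0.024]
contact_force: [-0.6, -0.1, -1.7]
grip_width: 0.0186
t 10.53 tcp [0.4795 0.1915 0.1674] toolz [ 0.0307 -0.0079 -0.9995] F [-0.6 -0.1 -1.7] M [0.04 0.12 0.03] w 0.0186
hook rail [ 11.4 -17.9 124.6] gapmid [  2.5 -17.8 136.7] origin [ -5.9 -17.8  58.8] carrier rv deg [-0.06  0.67 -0.56]
to go tool cm [-0.   -0.06  0.76]
```

```bash
python3 -m pendant '0.01 -0.02 0.15 0; 0 0 0 0'; python3 st.py 11 -18 117
```

```text
clock: 10.7
tcp_pos: [0.4793, 0.1916, 0.1657]
orientation: [2.122, 2.279, 0.024]
contact_force: [-0.8, 0.3, -0.8]
grip_width: 0.0188
t 10.7 tcp [0.4793 0.1916 0.1657] toolz [ 0.0308 -0.0078 -0.9995] F [-0.8  0.3 -0.8] M [-0.    0.09 -0.02] w 0.0188
hook rail [ 11.2 -17.7 123. ] gapmid [  2.4 -17.6 135.1] origin [ -6.  -17.6  57.2] carrier rv deg [-0.06  0.67 -0.55]
to go tool cm [-0.02 -0.04  0.6 ]
```

```bash
python3 -m pendant '0 -0.03 0.15 0; 0 0 0 0'; python3 st.py 11 -18 117;  python3 -m pendant '0 0 0.12 0; 0 0 0 0'; python3 st.py 11 -18 117
```

```text
clock: 10.87
tcp_pos: [0.479, 0.1916, 0.1641]
orientation: [2.122, 2.279, 0.024]
contact_force: [-0.2, 0.2, -1.6]
grip_width: 0.0185
t 10.87 tcp [0.479  0.1916 0.1641] toolz [ 0.0308 -0.0078 -0.9995] F [-0.2  0.2 -1.6] M [ 0.01  0.09 -0.03] w 0.0185
hook rail [ 10.9 -17.7 121.3] gapmid [  2.1 -17.6 133.4] origin [ -6.3 -17.6  55.5] carrier rv deg [-0.06  0.67 -0.55]
to go tool cm [-0.03 -0.    0.43]
clock: 11.03
tcp_pos: [0.4791, 0.1916, 0.1628]
orientation: [2.122, 2.279, 0.024]
contact_force: [0.7, -0.4, -1.4]
grip_width: 0.019
t 11.03 tcp [0.4791 0.1916 0.1628] toolz [ 0.0309 -0.0078 -0.9995] F [ 0.7 -0.4 -1.4] M [-0.    0.05 -0.04] w 0.019
hook rail [ 11.  -17.7 120. ] gapmid [  2.2 -17.6 132.1] origin [ -6.2 -17.6  54.2] carrier rv deg [-0.05  0.66 -0.55]
to go tool cm [-0.03 -0.01  0.3 ]
```

```bash
python3 -m pendant '0 0 0.12 0; 0 0 0 0'; python3 st.py 11 -18 117;  python3 -m pendant '0 0 0.1 0; 0 0 0 0'; python3 st.py 11 -18 117
```

```text
clock: 11.2
tcp_pos: [0.4792, 0.1915, 0.1615]
orientation: [2.122, 2.279, 0.024]
contact_force: [0.5, 0.1, -1.7]
grip_width: 0.0187
t 11.2 tcp [0.4792 0.1915 0.1615] toolz [ 0.0309 -0.0077 -0.9995] F [ 0.5  0.1 -1.7] M [0.01 0.06 0.03] w 0.0187
hook rail [ 11.1 -17.8 118.7] gapmid [  2.2 -17.7 130.8] origin [ -6.2 -17.7  52.9] carrier rv deg [-0.05  0.66 -0.55]
to go tool cm [-0.02 -0.02  0.17]
clock: 11.37
tcp_pos: [0.4792, 0.1916, 0.1604]
orientation: [2.122, 2.279, 0.024]
contact_force: [0.1, -0.3, -1.6]
grip_width: 0.0189
t 11.37 tcp [0.4792 0.1916 0.1604] toolz [ 0.0309 -0.0077 -0.9995] F [ 0.1 -0.3 -1.6] M [-0.01  0.03  0.01] w 0.0189
hook rail [ 11.1 -17.7 117.6] gapmid [  2.3 -17.6 129.7] origin [ -6.1 -17.6  51.8] carrier rv deg [-0.05  0.66 -0.54]
to go tool cm [-0.03 -0.01  0.06]
```

```bash
python3 -m pendant '0 0 0.08 0; 0 0 0 0'; python3 st.py 11 -18 117;  python3 -m pendant '0 0 0.07 0; 0 0 0 0'; python3 st.py 11 -18 117
```

```text
clock: 11.53
tcp_pos: [0.4793, 0.1915, 0.1595]
orientation: [2.122, 2.279, 0.024]
contact_force: [-0.8, 0.5, -1.0]
grip_width: 0.0186
t 11.53 tcp [0.4793 0.1915 0.1595] toolz [ 0.031  -0.0078 -0.9995] F [-0.8  0.5 -1. ] M [ 0.01  0.04 -0.01] w 0.0186
hook rail [ 11.2 -17.8 116.7] gapmid [  2.3 -17.7 128.9] origin [ -6.1 -17.7  50.9] carrier rv deg [-0.06  0.66 -0.55]
to go tool cm [-0.02 -0.02 -0.03]
clock: 11.7
tcp_pos: [0.4793, 0.1916, 0.1588]
orientation: [2.122, 2.279, 0.024]
contact_force: [0.5, 0.3, -0.9]
grip_width: 0.0188
t 11.7 tcp [0.4793 0.1916 0.1588] toolz [ 0.031  -0.0077 -0.9995] F [ 0.5  0.3 -0.9] M [-0.02  0.04 -0.01] w 0.0188
hook rail [ 11.2 -17.7 116. ] gapmid [  2.4 -17.6 128.1] origin [ -6.  -17.6  50.2] carrier rv deg [-0.05  0.65 -0.55]
to go tool cm [-0.03 -0.02 -0.1 ]
```

```bash
python3 -m pendant '0 0 0.06 0; 0 0 0 0'; python3 st.py |cut -c1-140;  python3 -m pendant '0 0 0.06 0; 0 0 0 0'; python3 st.py |cut -c1-140
python3 - <<'E'
from h import *
shot('side','s9',(160,110,240,210),6)
E
```

```text
clock: 11.87
tcp_pos: [0.4794, 0.1916, 0.1581]
orientation: [2.121, 2.279, 0.024]
contact_force: [-0.0, -0.5, -2.5]
grip_width: 0.0189
t 11.87 tcp [0.4794 0.1916 0.1581] toolz [ 0.0311 -0.0076 -0.9995] F [-0.  -0.5 -2.5] M [-0.04  0.02  0.06] w 0.0189
hook rail [ 11.3 -17.7 115.4] gapmid [  2.4 -17.6 127.5] origin [ -5.9 -17.6  49.6] carrier rv deg [-0.05  0.65 -0.54]
clock: 12.03
tcp_pos: [0.4798, 0.1918, 0.1582]
orientation: [2.121, 2.279, 0.026]
contact_force: [0.8, -0.6, -1.3]
grip_width: 0.0189
t 12.03 tcp [0.4798 0.1918 0.1582] toolz [ 0.0318 -0.0072 -0.9995] F [ 0.8 -0.6 -1.3] M [ 0.   -0.02  0.03] w 0.0189
hook rail [ 11.7 -17.5 115.4] gapmid [  2.8 -17.4 127.5] origin [ -5.5 -17.4  49.6] carrier rv deg [-0.03  0.6  -0.55]
```

View pics/s9.png

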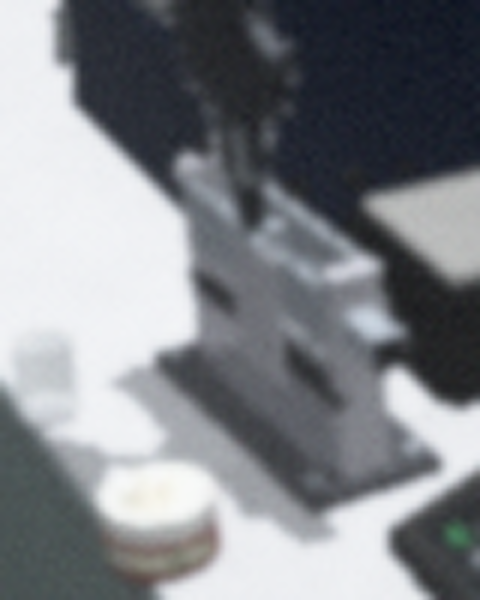

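```bash
python3 -m pendant '0 -0.03 0.1 0; 0 0 0 0'; python3 st.py |cut -c1-140;  python3 -m pendant '0 0 0.1 0; 0 0 0 0'; python3 st.py |cut -c1-140
```

```text
clock: 12.25
tcp_pos: [0.4802, 0.192, 0.1582]
orientation: [2.121, 2.278, 0.028]
contact_force: [-0.1, -0.4, -1.3]
grip_width: 0.0189
t 12.25 tcp [0.4802 0.192  0.1582] toolz [ 0.0333 -0.0063 -0.9994] F [-0.1 -0.4 -1.3] M [ 0.06  0.07 -0.01] w 0.0189
hook rail [ 12.2 -17.3 115.5] gapmid [  3.3 -17.2 127.6] origin [ -4.9 -17.1  49.6] carrier rv deg [ 0.02  0.52 -0.56]
clock: 12.42
tcp_pos: [0.4807, 0.1923, 0.1581]
orientation: [2.121, 2.278, 0.03]
contact_force: [0.3, 0.6, -1.4]
grip_width: 0.0187
t 12.42 tcp [0.4807 0.1923 0.1581] toolz [ 0.0345 -0.0056 -0.9994] F [ 0.3  0.6 -1.4] M [ 0.03 -0.03 -0.02] w 0.0187
hook rail [ 12.8 -17.  115.4] gapmid [  3.9 -16.9 127.4] origin [ -4.2 -16.7  49.5] carrier rv deg [ 0.06  0.45 -0.56]
```

Run:
```python
from h import *
o=r.get_obs(); print(o['joints'].round(4),o['tau'].round(1))
shot('wrist','w10',(175,125,345,250),4.7)
```

```text
[-0.5812  0.2534  0.0761  2.0025  0.0034  0.859   1.1319] [ -0.1 -42.1   1.2 -25.    0.1  -0.1   0. ]
```

View pics/w10.png

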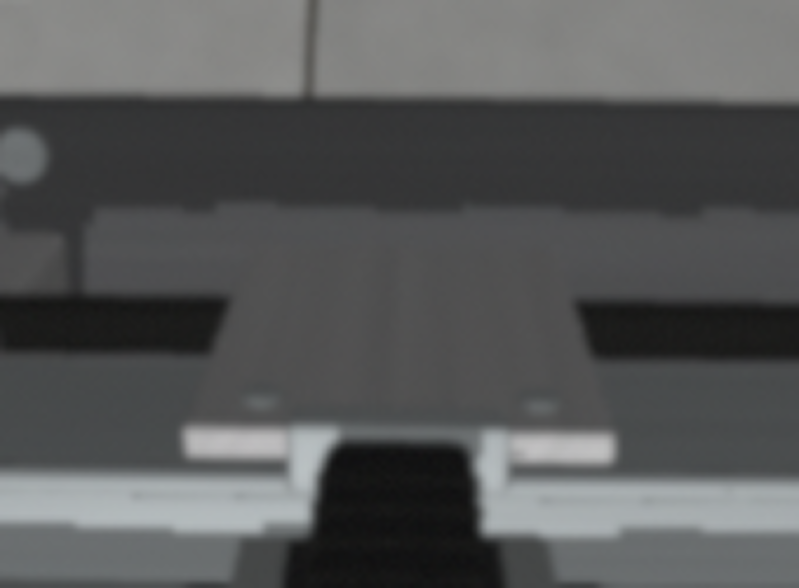

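```bash
python3 -m pendant '-0.05 -0.08 0.08 0'; python3 st.py 11 -18 115
```

```text
clock: 12.55
tcp_pos: [0.4805, 0.1924, 0.1578]
orientation: [2.121, 2.278, 0.033]
contact_force: [-2.3, -1.3, 10.7]
grip_width: 0.0189
t 12.55 tcp [0.4805 0.1924 0.1578] toolz [ 0.0356 -0.0046 -0.9994] F [-2.3 -1.3 10.7] M [0.03 0.42 0.03] w 0.0189
hook rail [ 12.6 -16.9 115.1] gapmid [  3.7 -16.8 127.1] origin [ -4.3 -16.6  49.2] carrier rv deg [ 0.11  0.38 -0.55]
to go tool cm [-0.11 -0.16  0.01]
```

```bash
python3 -m pendant '0 -0.03 -0.02 0; 0 0 0 0'; python3 st.py 11 -18 115
python3 - <<'E'
from h import *
shot('side','s11',(175,120,235,190),8)
E
```

```text
clock: 12.72
tcp_pos: [0.4802, 0.1925, 0.1579]
orientation: [2.121, 2.278, 0.033]
contact_force: [-1.3, 0.1, 1.8]
grip_width: 0.0188
t 12.72 tcp [0.4802 0.1925 0.1579] toolz [ 0.0361 -0.0042 -0.9993] F [-1.3  0.1  1.8] M [-0.01  0.18 -0.02] w 0.0188
hook rail [ 12.4 -16.8 115.2] gapmid [  3.5 -16.7 127.3] origin [ -4.5 -16.5  49.3] carrier rv deg [ 0.13  0.35 -0.55]
to go tool cm [-0.12 -0.14  0.02]
```

View pics/s11.png

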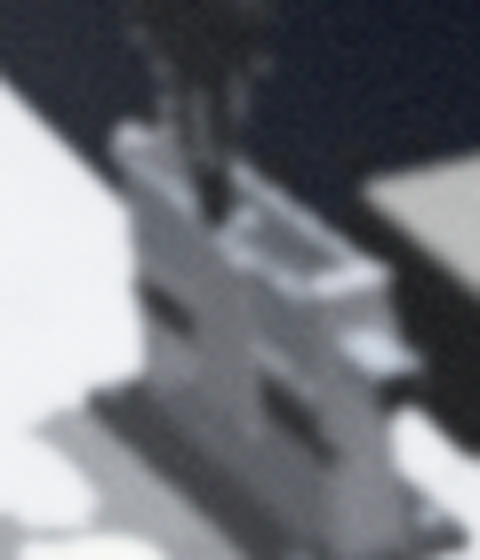

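```bash
python3 -m pendant '0 0 0 0; 0 0 0 0; 0 0 0 0; 0 0 0 0' 170 20; python3 st.py
python3 - <<'E'
from h import *
shot('wrist','w12',(155,125,365,300),3.8); shot('side','s12',(175,120,235,190),8)
E
```

```text
clock: 13.1
tcp_pos: [0.48, 0.1922, 0.1571]
orientation: [2.121, 2.278, 0.032]
contact_force: [0.2, -0.2, 0.4]
grip_width: 0.0285
t 13.1 tcp [0.48   0.1922 0.1571] toolz [ 0.0353 -0.0049 -0.9994] F [ 0.2 -0.2  0.4] M [0.04 0.05 0.  ] w 0.0285
hook rail [ 12.1 -17.  114.4] gapmid [  3.2 -16.9 126.5] origin [ -4.8 -16.7  48.6] carrier rv deg [ 0.09  0.4  -0.55]
```

View pics/w12.png

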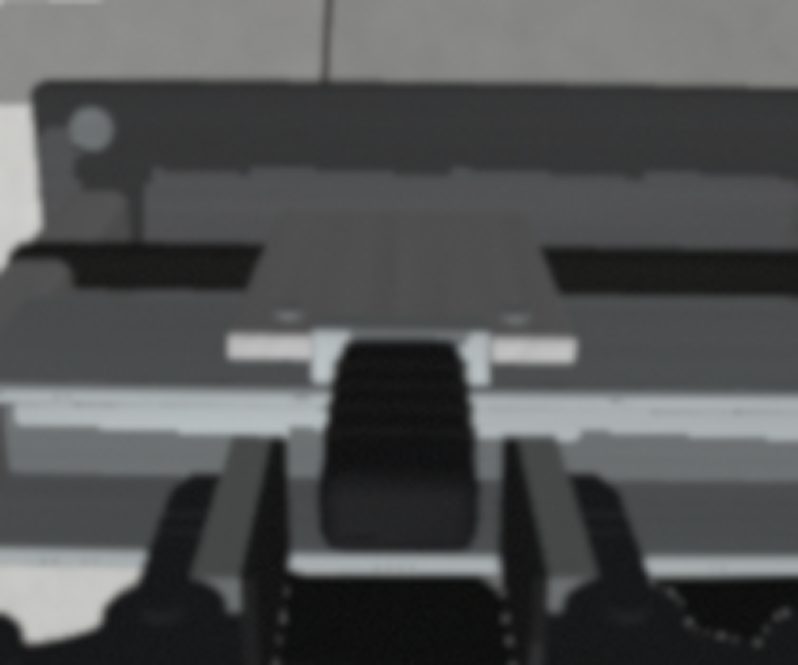

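View pics/s12.png

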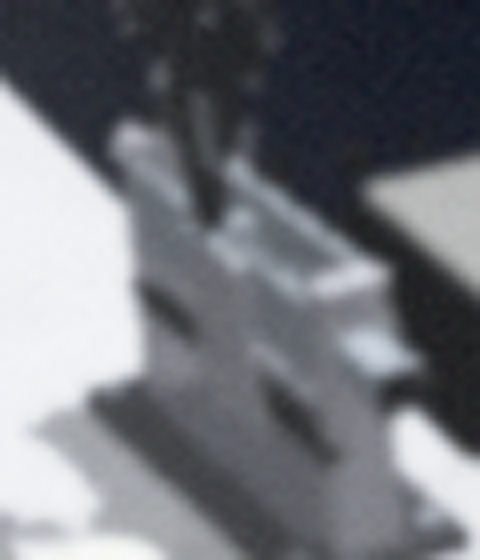

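```bash
python3 -m pendant '0 0 0 0; 0 0 0 0; -0.01 0.04 -1 0; -0.01 0.04 -1 0; -0.02 0.05 -1.5 0; -0.03 0.06 -2 0; -0.03 0.06 -2 0; 0 0 0 0' 130 20; python3 st.py|head -1; python3 -m pendant '0 0 -3 0; 0 0 -3 0; 0 0 -2 0; 0 0 0 0; 0 0 0 0'
python3 - <<'E'
from h import *
shot('wrist','w13',(155,125,365,300),3.8); shot('side','s13',(165,110,245,210),6);shot('top','t13',(100,150,230,250),6)
E
```

```text
clock: 13.87
tcp_pos: [0.4797, 0.1915, 0.239]
orientation: [2.121, 2.278, 0.031]
contact_force: [-0.2, -0.4, 0.5]
grip_width: 0.0419
t 13.87 tcp [0.4797 0.1915 0.239 ] toolz [ 0.0348 -0.0052 -0.9994] F [-0.2 -0.4  0.5] M [ 0.02 -0.01 -0.05] w 0.0419
clock: 14.28
tcp_pos: [0.4767, 0.1916, 0.3269]
orientation: [2.121, 2.276, 0.038]
contact_force: [0.4, -0.4, -1.2]
grip_width: 0.0421
```

View pics/w13.png

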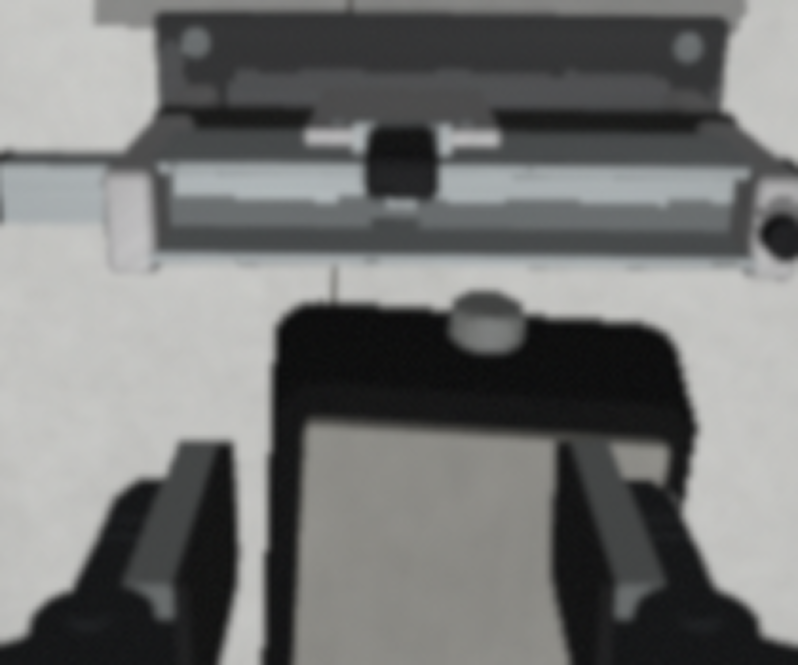

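View pics/s13.png

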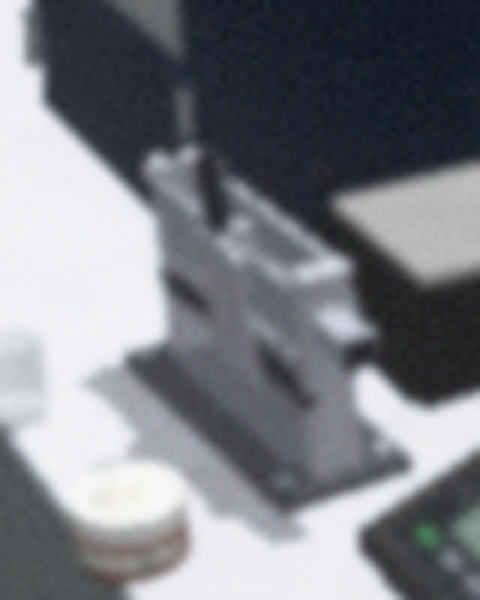

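Run:
```python
from fit import *
c=load('w13');s=load('s13')
rail=np.load('rail.npy');Rr=Rt.from_rotvec([0,0,rail[2]]).as_matrix()
P=lambda x,y:np.array((155+(x+.5)/3.8-.5,125+(y+.5)/3.8-.5))
for dz in (51,59):
    M=np.array([[-2.5,-30,90],[-2.5,30,90],[2.5,-30,90],[2.5,30,90],[6,-10,150],[6,10,150],[20.5,0,98]])+[-4.5,-18,dz]
    W=M/1000@Rr.T+[rail[0],rail[1],0]
    print(dz,((proj(c,W)-[155,125])*3.8).round(0).tolist())
    print('side',((proj(s,W)-[165,110])*6).round(0).tolist())
M=[[-2.5,-30,90],[-2.5,30,90],[2.5,-30,90],[2.5,30,90],[6,-10,150],[6,10,150]]
uv=[P(*a) for a in [(304,127),(499,128),(304,141),(500,146),(369,196),(437,199)]]
x0=np.r_[Rr@[-.0045,-.018,.051]+[rail[0],rail[1],0],0,0,rail[2]]
q=fitcar(c,M,uv,x0);print(q.x.round(4),((q.x[:3]-[rail[0],rail[1],0])@Rr*1000).round(1),q.fun[:12].round(1))
```

```text
51 [[298.0, 136.0], [494.0, 138.0], [298.0, 152.0], [494.0, 154.0], [357.0, 222.0], [433.0, 223.0], [395.0, 217.0]]
side [[238.0, 261.0], [195.0, 226.0], [246.0, 259.0], [202.0, 224.0], [228.0, 155.0], [213.0, 144.0], [249.0, 222.0]]
59 [[296.0, 142.0], [496.0, 144.0], [296.0, 159.0], [495.0, 160.0], [356.0, 232.0], [434.0, 232.0], [395.0, 224.0]]
side [[237.0, 249.0], [194.0, 214.0], [245.0, 247.0], [201.0, 212.0], [227.0, 143.0], [212.0, 132.0], [248.0, 210.0]]
[ 0.4807  0.1915  0.0501 -0.0046 -0.0545  0.0561] [ -3.  -17.3  50.1] [-0.  -0.5  0.2  0.1 -0.   0.1 -0.2 -0.4 -1.2  0.5  1.2  0. ]
```

View pics/t13.png

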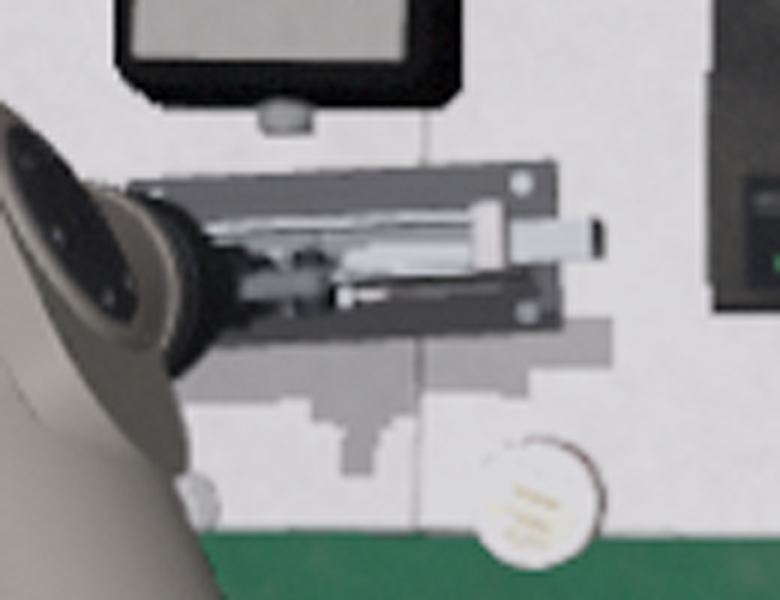

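View pics/s13_full.png

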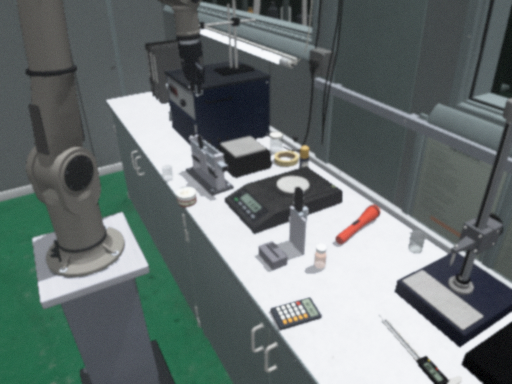

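Run:
```python
import cv2
im=cv2.imread('pics/w13_full.png')[125:200,178:372]
cv2.imwrite('pics/w13z.png',cv2.resize(im,None,fx=4.1,fy=7,interpolation=cv2.INTER_CUBIC))
im=cv2.imread('pics/s13_full.png')[128:190,180:235]
cv2.imwrite('pics/s13z.png',cv2.resize(im,None,fx=9,fy=9,interpolation=cv2.INTER_CUBIC))
```

```text
(no output)
```

View pics/w13z.png

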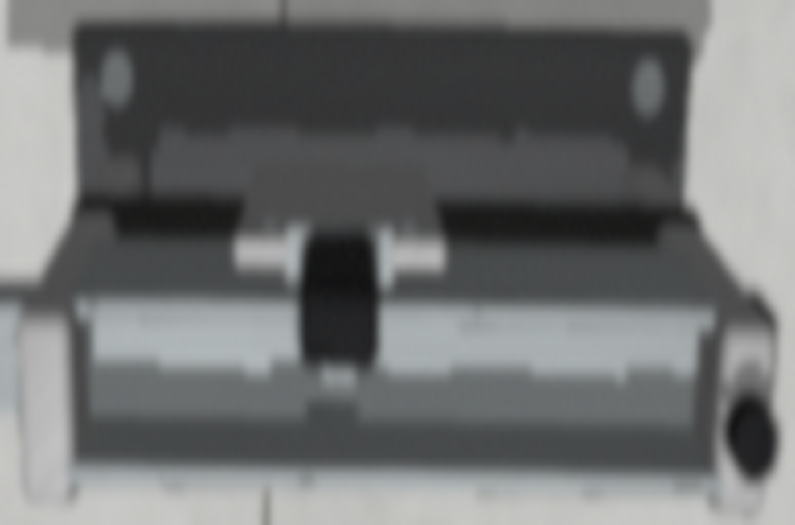

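View pics/s13z.png

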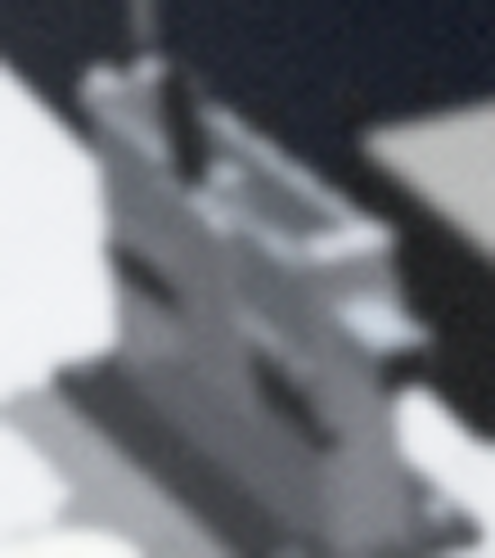

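Run:
```python
from fit import *
c=load('w13');s=load('s13')
P=lambda x,y:np.array((178+(x+.5)/4.1-.5,125+(y+.5)/7-.5))
pts=[((0,-92,150),(70,314)),((34,-92,150),(72,498)),((34,-108,150),(28,503)),((0,-108,150),(20,316)),((34,92,150),(714,505)),((0,92,150),(724,316)),((30,-92,150),(74,478)),((30,92,150),(714,483)),((4,-92,139),(80,306)),((4,92,139),(714,312))]
M=np.array([p for p,_ in pts])/1000;uv=np.array([P(*q) for _,q in pts])
f=lambda p:(proj(c,M@Rt.from_rotvec([0,0,p[2]]).as_matrix().T+[p[0],p[1],0])-uv).ravel()
q=least_squares(f,np.load('rail.npy'),loss='soft_l1',f_scale=1);rl=q.x;print('rail w13',rl,q.fun.reshape(-1,2).round(1).tolist())
Rr=Rt.from_rotvec([0,0,rl[2]]).as_matrix()
# carrier: 4 params in rail frame: x, y, z, pitch, yaw
Mc=np.array([[-2.5,-30,90],[-2.5,30,90],[2.5,-30,90],[2.5,30,90],[6,-10,150],[6,10,150],[20.5,-5,98],[20.5,5,98],[-6,-10,98],[-6,10,98]])/1000
uc=np.array([P(*a) for a in [(238,236),(440,238),(234,268),(444,271),(305,362),(374,365),(322,386),(355,387),(310,234),(373,234)]])
def g(p,full=False):
    Rc=Rr@Rt.from_euler('zy',[p[4],p[3]]).as_matrix()
    X=Mc@Rc.T+Rr@p[:3]+[rl[0],rl[1],0]
    return (proj(c,X)-uc).ravel()
w=least_squares(g,[-.0045,-.018,.051,0,0],loss='soft_l1',f_scale=1);p=w.x
print('free',(p[:3]*1000).round(1),np.degrees(p[3:]).round(2),g(p).reshape(-1,2).round(1).tolist())
for z in (.051,.059):
    w=least_squares(lambda a:g(np.r_[a[:2],z,a[2:]]),[-.0045,-.018,0,0],loss='soft_l1',f_scale=1);p=w.x
    print(z,(p[:2]*1000).round(1),np.degrees(p[2:]).round(2),w.cost)
J=np.load('rail.npy');Rj=Rt.from_rotvec([0,0,J[2]]).as_matrix()
for pit in (0,-.05,-.1):
    X=np.array([[0,0,98],[0,0,150],[0,-30,0],[0,-30,90]])/1000@Rt.from_euler('y',pit).as_matrix().T
    X=X@Rj.T+Rj@[-.0045,-.018,.051]+[J[0],J[1],0]
    print(pit,((proj(s,X)-[180,128]+.5)*9).round(0).tolist())
V=np.array([[0,-108,12],[0,-108,150],[34,-108,150],[0,-92,150],[-2,-92,72]])/1000@Rj.T+[J[0],J[1],0]
print('rail side',((proj(s,V)-[180,128]+.5)*9).round(0).tolist())
```

```text
rail w13 [0.48217737 0.20882621 0.07118575] [[-0.1, -0.9], [1.3, 0.7], [-1.3, -0.1], [-1.7, -1.2], [0.0, 0.1], [0.5, -0.7], [0.6, 0.3], [0.4, 0.1], [-0.5, 1.1], [0.0, 0.7]]
free [  3.3 -16.5  37.6] [-4.09 -0.48] [[-0.1, 0.7], [0.4, 0.9], [0.9, 0.2], [-0.7, 0.3], [-1.4, 0.2], [1.3, -0.0], [-0.1, -0.5], [0.2, -0.5], [-1.2, -0.8], [0.4, -0.6]]
0.051 [  0.7 -16.5] [-4.59 -0.44] 5.624129895098717
0.059 [ -0.9 -16.5] [-4.88 -0.41] 8.241789589127581
0 [[198.0, 188.0], [187.0, 70.0], [250.0, 427.0], [233.0, 232.0]]
-0.05 [[187.0, 191.0], [170.0, 75.0], [250.0, 427.0], [223.0, 235.0]]
-0.1 [[176.0, 195.0], [153.0, 81.0], [250.0, 427.0], [213.0, 239.0]]
rail side [[334.0, 566.0], [311.0, 264.0], [387.0, 242.0], [292.0, 249.0], [301.0, 424.0]]
```

Run:
```python
from fit import *
c=load('w13');s=load('s13')
P=lambda x,y:np.array((178+(x+.5)/4.1-.5,125+(y+.5)/7-.5));S=lambda x,y:np.array((180+(x+.5)/9-.5,128+(y+.5)/9-.5))
print('grip top',tri([c,s],[P(339,345),S(176,76)]))
print('arm front/hook top end',tri([c,s],[P(339,386),S(232,176)]))
print('plate -y top corner',tri([c,s],[P(236,250),S(215,218)]))
o=r.get_obs();print(o['tcp_pos'],o['contact_force'].round(1),o['clock'],o['qvel'].round(3))
```

```text
grip top (array([0.47546501, 0.19179907, 0.19896548]), array([0.00037877, 0.00037877]))
arm front/hook top end (array([0.49638147, 0.19339025, 0.14897559]), array([0.00052572, 0.00052572]))
plate -y top corner (array([0.4758535 , 0.16313356, 0.14764686]), array([0.00049, 0.00049]))
[0.47603003 0.19126439 0.32505378] [-0.2 -0.  -0.1] 14.4333 [-0.     0.014  0.     0.013 -0.001  0.003  0.   ]
```

Run:
```python
from h import *
a=load('s1')['im'].astype(int);b=load('s13')['im'].astype(int)
for n,(x0,y0,x1,y1) in dict(pot=(175,185,200,208),beaker=(158,160,176,182),bottle=(310,240,330,275),calc=(268,294,325,332)).items(): print(n,np.abs(a-b)[y0:y1,x0:x1].mean().round(2))
print(r.hand_in())
```

```text
pot 3.03
beaker 1.16
bottle 1.07
calc 1.38
the job is handed in; nothing more can be done
None
```

I took the smaller carrier out of the stand and hung it on the rail with its hook fully down in the notch. Then I let go, backed the arm off and handed the job in at 14.4 s of robot time. The hand-in gives no verdict.

- **Finding the notch:** I saw it in the wrist picture about 18 mm to the −y side of mid-rail. The finger went straight in, so no sliding along the bar was needed.
- **Force on the rail:** The highest reading I took was about 11 N, in one deliberate press after the finger had touched bottom. I did not read the force continuously. Most readings during the lowering came after a pause that lets contact force relax, so brief peaks on earlier touches could have gone unseen.
- **Seating:** The finger stopped close to the notch floor, 8 mm below the bar top. After release, two-camera measurements put the hook arm's top at 149 mm (149 expected) and the grip top at 199 mm (201 expected). One checked point, a plate corner, read 148 mm against about 141 expected. I think I picked the wrong pixel and did not follow it up.
- **How it hangs:** The carrier is free of the gripper and leans roughly 2 to 4.5° with its top towards the robot. Wrist-camera fits gave 3 to 4.5°, and the side camera suggested about 2 to 3°. The rail's dimensions give about 4° when the plate rests on the bumper and the finger is against the lip, so I left it.
- **Other items:** Beaker, bottle and calculator look unchanged in the side view from before and after. The pot's patch changed slightly more, probably from the carrier's shadow, and it looks to be in the same place. The gripper ended more than 10 cm above everything.

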